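# Nest the dip cups on the drain pad

## Task

End of shift at the rinse bench: stand the largest steel dip cup upright and wholly on the round drain pad, then nest the other dip cups from the bench in it one by one in size order, each upright and fully down on the floor of the next larger one that is there (not every size always is). Last, lift the little cup up off its drip hook and nest it in the innermost cup; leave all the other things on the bench as they are.

Things in the scene. Friction and masses are not known exactly. Their poses are not given: they have to be found in the camera images.
- cupA_mid (a point): The largest plain steel dip cup: round, open at the top, 145 mm across the rim, 137 mm across the foot, 45 mm high, wall 2.5 mm, floor 4 mm thick. This point is on its axis, half-way up the cup wall (22.5 mm above its underside); z is up along the axis, x points towards its lug.
- cupA_lug (a point): Grip point on the lug of that cup: a black square post 12 x 12 mm standing up on the rim, from the rim to 40 mm above it, sides along the cup's x and y. This point is on the post's axis, 76.0 mm from the cup's axis, 23 mm above the rim. The lug lies over the wall and outwards of it, so lugs of neighbouring sizes must not stand at the same side of the nest (keep them 60 degrees apart or more).
- cupB_mid (a point): The second largest plain steel dip cup: round, open at the top, 124 mm across the rim, 116 mm across the foot, 45 mm high, wall 2.5 mm, floor 4 mm thick. This point is on its axis, half-way up the cup wall (22.5 mm above its underside); z is up along the axis, x points towards its lug. May be absent.
- cupB_lug (a point): Grip point on the lug of that cup: a black square post 12 x 12 mm standing up on the rim, from the rim to 40 mm above it, sides along the cup's x and y. This point is on the post's axis, 65.5 mm from the cup's axis, 23 mm above the rim. The lug lies over the wall and outwards of it, so lugs of neighbouring sizes must not stand at the same side of the nest (keep them 60 degrees apart or more).
- cupC_mid (a point): The third largest plain steel dip cup: round, open at the top, 103 mm across the rim, 95 mm across the foot, 45 mm high, wall 2.5 mm, floor 4 mm thick. This point is on its axis, half-way up the cup wall (22.5 mm above its underside); z is up along the axis, x points towards its lug. May be absent.
- cupC_lug (a point): Grip point on the lug of that cup: a black square post 12 x 12 mm standing up on the rim, from the rim to 40 mm above it, sides along the cup's x and y. This point is on the post's axis, 55.0 mm from the cup's axis, 23 mm above the rim. The lug lies over the wall and outwards of it, so lugs of neighbouring sizes must not stand at the same side of the nest (keep them 60 degrees apart or more).
- cupD_mid (a point): The fourth largest plain steel dip cup: round, open at the top, 82 mm across the rim, 74 mm across the foot, 45 mm high, wall 2.5 mm, floor 4 mm thick. This point is on its axis, half-way up the cup wall (22.5 mm above its underside); z is up along the axis, x points towards its lug. May be absent.
- cupD_lug (a point): Grip point on the lug of that cup: a black square post 12 x 12 mm standing up on the rim, from the rim to 40 mm above it, sides along the cup's x and y. This point is on the post's axis, 44.5 mm from the cup's axis, 23 mm above the rim. The lug lies over the wall and outwards of it, so lugs of neighbouring sizes must not stand at the same side of the nest (keep them 60 degrees apart or more).
- cupE_mid (a point): The fifth largest (the smallest that stands on the bench) plain steel dip cup: round, open at the top, 61 mm across the rim, 53 mm across the foot, 45 mm high, wall 2.5 mm, floor 4 mm thick. This point is on its axis, half-way up the cup wall (22.5 mm above its underside); z is up along the axis, x points towards its lug. May be absent.
- cupE_lug (a point): Grip point on the lug of that cup: a black square post 12 x 12 mm standing up on the rim, from the rim to 40 mm above it, sides along the cup's x and y. This point is on the post's axis, 34.0 mm from the cup's axis, 23 mm above the rim. The lug lies over the wall and outwards of it, so lugs of neighbouring sizes must not stand at the same side of the nest (keep them 60 degrees apart or more).
- cupF_mid (a point): The little hanging cup (always present): steel, 40 mm across the rim, 34 mm foot, 45 mm high, floor 4 mm, with a fixed wire handle in the cup's y-z plane rising to a point 92 mm above the underside. It hangs by the peak of that handle on the hook's bar, 90 mm out from the post. This point is on its axis, half-way up the cup wall (22.5 mm above its underside, 60 mm below the centre of the bar while it hangs); z up.
- cupF_lug (a point): Grip point on the hanging cup's lug: a black square post 12 x 12 mm on the cup's axis, standing on the peak of the wire handle, from 92 to 130 mm above the underside, sides along the cup's x and y. This point is 114 mm above the underside.
- hook_tip (a point): End of the drip hook, fixed on a round foot: a level 8 mm bar 165 mm above the bench runs from the upright post (14 mm thick, 177 mm high) 105 mm along the hook's -x and ends in an upturned tip whose end (this point) is 12 mm above the bar's centre, 109 mm from the post. x points from the tip to the post, z up. To come off, the hanging cup must rise at least 16 mm and at most 30 mm (then its rim meets the bar), and go out along -x for at least 50 mm before anything else.
- pad_top (a point): Centre of the top face of the round black rubber drain pad, 190 mm across and 8 mm thick, fixed to the bench.
- spool_mid (a point): A blue wire spool standing on its flange, 52 mm across, 24 mm high; this point is its centre. Not part of the job: leave it alone.
- bearing_mid (a point): A steel bearing ring, 36 mm across, 12 mm high; this point is its centre. Not part of the job: leave it alone.
- bottle_mid (a point): A white bottle, 52 mm across, 120 mm high; this point is its point half-way up. Not part of the job: leave it alone.
- brush_mid (a point): A hand brush lying, 150 mm long; this point is its middle. Not part of the job: leave it alone.
- jar_mid (a point): A small amber jar, 48 mm across, 50 mm high; this point is its point half-way up. Not part of the job: leave it alone.
- case_mid (a point): A flat black gauge case 70 x 130 x 25 mm; this point is its centre. Not part of the job: leave it alone.
- driver_mid (a point): A screwdriver lying; this point is its middle. Not part of the job: leave it alone.

How it is judged:
On the way, in this order (a step that is already met when the one before it is completed fails the run):
1. the largest cup stands on the drain pad (horizontal distance between cupA_mid and pad_top below 0.026 m and z of cupA_mid in the frame of pad_top between 0.018 and 0.0275 m and angle between cupA_mid's own z axis and vertical below 0.08 rad), for 0.2 s.
2. the second largest cup stands nested inside the larger ones (horizontal distance between cupB_mid and cupA_mid below 0.0135 m and z of cupB_mid in the frame of cupA_mid between 0.001 and 0.009 m and angle between cupB_mid's own z axis and vertical below 0.12 rad), for 0.2 s.
3. the third largest cup stands nested inside the larger ones (horizontal distance between cupC_mid and cupA_mid below 0.024 m and z of cupC_mid in the frame of cupA_mid between 0.001 and 0.013 m and horizontal distance between cupC_mid and cupB_mid below 0.0135 m and z of cupC_mid in the frame of cupB_mid between 0.001 and 0.009 m and angle between cupC_mid's own z axis and vertical below 0.12 rad), for 0.2 s.
4. the fourth largest cup stands nested inside the larger ones (horizontal distance between cupD_mid and cupA_mid below 0.0345 m and z of cupD_mid in the frame of cupA_mid between 0.001 and 0.017 m and horizontal distance between cupD_mid and cupB_mid below 0.024 m and z of cupD_mid in the frame of cupB_mid between 0.001 and 0.013 m and horizontal distance between cupD_mid and cupC_mid below 0.0135 m and z of cupD_mid in the frame of cupC_mid between 0.001 and 0.009 m and angle between cupD_mid's own z axis and vertical below 0.12 rad), for 0.2 s.
5. the fifth largest cup stands nested inside the larger ones (horizontal distance between cupE_mid and cupA_mid below 0.045 m and z of cupE_mid in the frame of cupA_mid between 0.001 and 0.021 m and horizontal distance between cupE_mid and cupB_mid below 0.0345 m and z of cupE_mid in the frame of cupB_mid between 0.001 and 0.017 m and horizontal distance between cupE_mid and cupC_mid below 0.024 m and z of cupE_mid in the frame of cupC_mid between 0.001 and 0.013 m and horizontal distance between cupE_mid and cupD_mid below 0.0135 m and z of cupE_mid in the frame of cupD_mid between 0.001 and 0.009 m and angle between cupE_mid's own z axis and vertical below 0.12 rad), for 0.2 s.
6. the little cup from the hook stands nested in the innermost cup (horizontal distance between cupF_mid and cupA_mid below 0.0555 m and z of cupF_mid in the frame of cupA_mid between 0.001 and 0.025 m and horizontal distance between cupF_mid and cupB_mid below 0.045 m and z of cupF_mid in the frame of cupB_mid between 0.001 and 0.021 m and horizontal distance between cupF_mid and cupC_mid below 0.0345 m and z of cupF_mid in the frame of cupC_mid between 0.001 and 0.017 m and horizontal distance between cupF_mid and cupD_mid below 0.024 m and z of cupF_mid in the frame of cupD_mid between 0.001 and 0.013 m and horizontal distance between cupF_mid and cupE_mid below 0.0135 m and z of cupF_mid in the frame of cupE_mid between 0.001 and 0.009 m and angle between cupF_mid's own z axis and vertical below 0.12 rad), for 0.2 s.
At the end, for the whole second after the job is handed in: The largest cup stands upright on the pad, axis within 26 mm of its centre (foot wholly on it); every other cup present, and the one from the hook, stands inside all larger ones, on the floor of the next larger (to 5 mm), upright within 0.12 rad; all released (all of step 1 and all of step 2 and all of step 3 and all of step 4 and all of step 5 and all of step 6); the robot touches nothing.
It fails at once if one of the other things on the bench is shifted by more than 4 cm (distance of any of spool_mid, bearing_mid, bottle_mid, brush_mid, jar_mid, case_mid, driver_mid from where it was at the start of the episode above 0.04 m).
It fails at once if the bottle or the jar is knocked over (angle between any of bottle_mid, jar_mid's own z axis and vertical above 0.6 rad).
Of cupB, cupC, cupD, cupE only 3 to 4 are there at a start; the rules pass over those that are not, and their reading is None.
At some moment in a run one of cupB, cupC, cupD, cupE may be knocked a few centimetres aside while the robot is not near it.
It also fails if it takes over 192 s, if anything falls off the work surface, if the arm or the gripper's body presses on something with over 40 N, if the wrist force passes 120 N, or if a joint passes its speed limit or range.

## Robot

A 6-joint arm with a two-finger parallel gripper is mounted at the origin on the work surface. World frame = base frame: x ahead of the robot, y to its left, z up, the work surface at z = 0. Lengths are in m, angles in rad, forces in N, time in s.
With the tool pointing down it reaches from about 0.425 to 1.125 m from the base axis. Payload 14.9 kg.
Tool frame: the origin (TCP) lies at the very end of the fingers, on their centre line; the grasp point (between the pads) lies 19 mm behind it; z points along the fingers, y is the line along which they close (so a half turn about z gives the same grasp; the last joint's range is limited). The gripper opens to 91 mm and grips with 3 to 60 N. Pads are 32 mm wide; open, the fingers measure 118 mm over their backs; the gripper's body (76 mm by 178 mm) begins 60 mm behind the grasp point.
Start: joints at [-1.179, 0.379, 1.734, -0, 1.028, -0.033], TCP at [0.288, -0.638, 0.214] pointing down, gripper open.
Joint ranges: [-2.77, 2.77], [-0.74, 2.19], [0, 2.66], [-1.06, 4.2], [0.31, 2.87], [-3.08, 3.08]. Speed limits (rad/s): [1.89, 1.89, 2.39, 3.14, 3.14, 3.14].

## Interface

Orientations are given as a unit quaternion [w, x, y, z].
In Python, from workcell import ctrl gives the robot as it stands.
- The arm moves only by the shell command python3 -m pendant 'ROWS' [OPENING] [FORCE]. ROWS is JSON, a list that holds one entry, the list of rows, each a list of 6 numbers: the shift along the tool's x, y, z in m, then the turn, a rotation vector about the tool's x, y, z in rad. A call has 1 to 20 rows; each row is the pose to reach, as a shift and turn from the pose commanded when the call began, along the tool's axes at that moment; what a row does not reach only later rows make up. A row lasts 1/8 s, in which the tool goes at most 62.5 mm and 10.7 degrees, less where a joint would pass 70% of its speed; a pose out of reach is approached as far as the arm can. A call with a gripper value outside its range is refused whole. OPENING is the opening, from 0 (shut) to 1 (fully open), set as the call begins (- or left out, the last holds). The fingers move at their own pace and stop on an object; FORCE is the grip in N (left out, the last holds). Time passes only in rows, so rows that repeat a pose let the fingers close. It gives the time, the measured TCP pose, the force, the opening and the grip force at its end, in the units of the state.
- ctrl.observe(): the state, without advancing time (a new reading comes with each control period).
- ctrl.read_camera(name): name is "scene" or "side" or "wrist"; returns a dict with "frame" (420x560x3 uint8, red, green, blue), "fx", "fy", "cx", "cy" (pixels), "origin" and "attitude" of the camera in the world. Camera axes: x right, y down, z forward; pixel columns grow to the right and rows downward; lengths in m; the calibration is good to about 2 mm. A picture is of the moment at which its call begins. There is no depth.
- ctrl.finish_job(): hands the job in; it is judged then, once.
The state is a dict: "t": time; "qpos": joint angles; "qd": joint speeds; "effort": joint torques, N m; "ee_pos": TCP position; "tool_rot": TCP orientation; "wrist_force": force on the tool from outside, world axes, zero at the start; "torque": the same for the moment, N m; "opening": opening from 0.0 (shut) to 1.0 (fully open); "gripper_force": force on a finger pad.
Only numpy, scipy, OpenCV 4.12 (cv2) and the standard library are available. Lean on these libraries where they do the work, as an engineer would, in place of code of your own. Each camera call takes 0.05 s, during which the arm holds its last target. There are 200 camera calls.

## Working session

There is one attempt and no reset: what is moved stays moved. The work goes in short steps, Python scripts to look and compute and a shell command to move; the robot and the scene stay as the last step left them, time stands still between calls to the robot, and variables do not carry over. Pictures are saved under pics/ and viewed, at most 14 in all, crops included, and the job is handed in when it is done.

```bash
ls; mkdir -p pics; python3 - <<'E'
from workcell import ctrl
import cv2
s=ctrl.observe(); print(s)
for n in ("scene","side","wrist"):
    c=ctrl.read_camera(n); cv2.imwrite(f"pics/{n}0.png",cv2.cvtColor(c["frame"],cv2.COLOR_RGB2BGR))
    print(n,{k:v for k,v in c.items() if k!="frame"})
E
```

```text
pics
{'t': 0.0, 'qpos': array([-1.17932070e+00,  3.79410540e-01,  1.73474536e+00,  8.47658374e-06,
        1.02848267e+00, -3.32657552e-02]), 'qd': array([ 0.00045449,  0.00040628,  0.00058088,  0.00099551, -0.0014011 ,
        0.00122221]), 'effort': array([-8.58909007e-04, -7.63729906e+01, -4.34363794e+01,  6.50896900e-02,
        4.25350852e-02, -5.34515834e-05]), 'ee_pos': array([ 0.28833616, -0.63744967,  0.21330441]), 'tool_rot': array([-5.15235956e-04,  9.77534300e-01,  2.10775754e-01, -8.95928637e-05]), 'wrist_force': array([-0.07710327, -0.05783796, -0.34487393]), 'torque': array([ 0.035722  , -0.0450922 , -0.05845092]), 'gripper_force': 0.0, 'opening': 1.0019940215750365}
scene {'fx': 510.50057953736615, 'fy': 510.50057953736615, 'cx': 281.37399962366334, 'cy': 210.85676134527543, 'origin': array([1.22743793, 0.56273787, 1.10504962]), 'attitude': array([-0.15279172,  0.38688558,  0.84736792, -0.3300634 ])}
side {'fx': 498.62571448830903, 'fy': 498.62571448830903, 'cx': 284.22344302559344, 'cy': 210.7016600769213, 'origin': array([-0.27487957,  0.86287117,  0.94300451]), 'attitude': array([ 0.17931435, -0.3203477 ,  0.82317541, -0.43313503])}
wrist {'fx': 359.70921159977746, 'fy': 359.70921159977746, 'cx': 278.40186870993045, 'cy': 203.74290695116017, 'origin': array([ 0.35507589, -0.60683072,  0.38327557]), 'attitude': array([ 0.11084439,  0.83282224, -0.5374178 , -0.0728199 ])}
```

View pics/scene0.png

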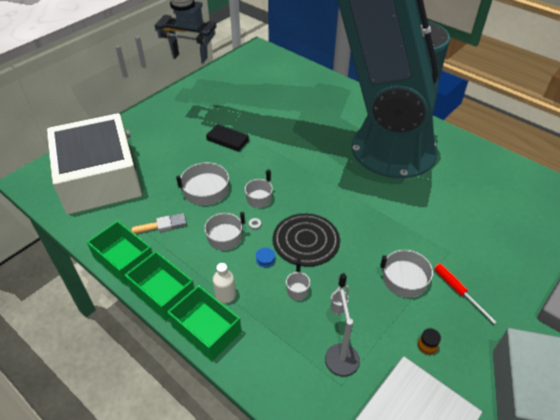

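View pics/side0.png

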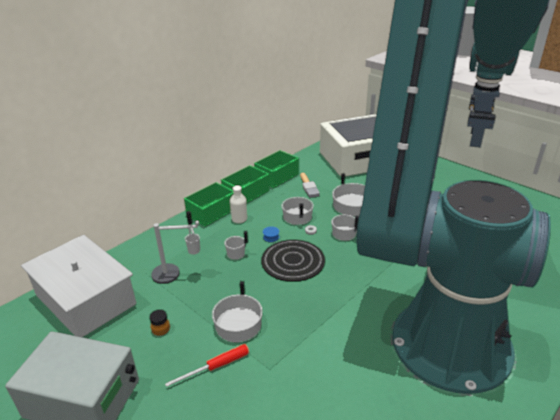

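The scene view shows five bench cups at about (205,184), (259,192), (224,231), (298,286) and (407,273). The pad is at (306,239), the hook foot at (342,360), and the hanging cup at (340,300). The side view shows the same layout. I'll fit silhouettes in both cameras.

```bash
cat > h.py <<'E'
import numpy as np, cv2
from scipy.spatial.transform import Rotation as R
from scipy.optimize import minimize
from workcell import ctrl
RIM=dict(A=.145,B=.124,C=.103,D=.082,E=.061); LUG=dict(A=.076,B=.0655,C=.055,D=.0445,E=.034)
def rot(q): return R.from_quat([q[1],q[2],q[3],q[0]])
def proj(c,P):
    p=rot(c["attitude"]).inv().apply(np.atleast_2d(P)-c["origin"])
    return np.c_[c["fx"]*p[:,0]/p[:,2]+c["cx"],c["fy"]*p[:,1]/p[:,2]+c["cy"]]
def ray(c,u,v,z):
    d=rot(c["attitude"]).apply([(u-c["cx"])/c["fx"],(v-c["cy"])/c["fy"],1.]); o=np.array(c["origin"])
    return o+d*(z-o[2])/d[2]
def cams(*names,save=None):
    r=[]
    for n in names:
        c=ctrl.read_camera(n); r.append(c)
        if save: cv2.imwrite(f"pics/{n}_{save}.png",cv2.cvtColor(c["frame"],cv2.COLOR_RGB2BGR))
    return r
def nongreen(c):
    f=c["frame"].astype(int); return ((f[...,1]-np.maximum(f[...,0],f[...,2]))<0.22*f[...,1]).astype(np.uint8)
T=np.linspace(0,2*np.pi,48)
def ring(x,y,z,d): return np.c_[x+d/2*np.cos(T),y+d/2*np.sin(T),0*T+z]
def hull(m,c,P): cv2.fillConvexPoly(m,np.round(cv2.convexHull(proj(c,P).astype(np.float32))*16).astype(np.int32),1,shift=4)
def post(x,y,z0,z1,a,h=.006):
    k=np.array([[i,j] for i in(-h,h) for j in(-h,h)])@np.array([[np.cos(a),np.sin(a)],[-np.sin(a),np.cos(a)]])
    return np.vstack([np.c_[k+[x,y],np.full(4,z)] for z in(z0,z1)])
def cupmask(c,s,x,y,a,z0=0.):
    m=np.zeros((420,560),np.uint8); d=RIM[s]; l=LUG[s]
    hull(m,c,np.vstack([ring(x,y,z0+.045,d),ring(x,y,z0,d-.008)]))
    hull(m,c,post(x+l*np.cos(a),y+l*np.sin(a),z0+.045,z0+.085,a)); return m
def fit(cs,s,xy,a0s=np.arange(0,6.28,.5),z0=0.,pad=.13):
    g=[]
    for c in cs:
        w=np.zeros((420,560),np.uint8); hull(w,c,np.vstack([ring(*xy,z0,pad*2*.75),ring(*xy,z0+.085,pad*1.5)])); g.append((c,nongreen(c),w))
    def cost(p): 
        t=0
        for c,n,w in g:
            m=cupmask(c,s,*p,z0); u=((m|n)&w).sum(); t+=1-((m&n&w).sum()/u)
        return t/len(g)
    st=min(((cost((*xy,a)),a) for a in a0s)); b=None
    for da in(-.2,.2):
        sim=np.array([[*xy,st[1]+da]]*4)+np.vstack([np.zeros(3),np.diag([.015,.015,.4])])
        r=minimize(cost,sim[0],method="Nelder-Mead",options=dict(initial_simplex=sim,xatol=1e-4,fatol=1e-5))
        if b is None or r.fun<b.fun:b=r
    return b.x,b.fun
def state():
    s=ctrl.observe(); r=rot(s["tool_rot"]); X=r.apply([1,0,0]); return s,r,np.array(s["ee_pos"]),np.arctan2(X[1],X[0])
def go(p,ang=None,q1=None):
    """row for a TCP target p (world), tool x at angle ang (tool down)"""
    s,r,e,a=state(); d=r.inv().apply(np.array(p)-e)
    Z=r.apply([0,0,1]); t=np.zeros(3); q6=s["qpos"][5]
    if ang is not None:
        tgt=R.from_matrix(np.array([[np.cos(ang),np.sin(ang),0],[np.sin(ang),-np.cos(ang),0],[0,0,-1]]).T)
        t=(r.inv()*tgt).as_rotvec()
    a1=a if ang is None else ang
    q6=np.arctan2(p[1],p[0])-.033+np.pi/2-a1
    print("row",np.round(np.r_[d,t],4).tolist(),"q6 then ~",round((q6+np.pi)%(2*np.pi)-np.pi,2))
E
python3 - <<'E'
from h import *
cs=cams("scene","side")
for n,u,v in (("c1",205,184),("c2",259,192),("c3",224,231),("c4",298,286),("c5",407,273)):
    xy=ray(cs[0],u,v,.025)[:2]; out=[]
    for s in "ABCDE":
        p,f=fit(cs,s,xy,np.arange(0,6.28,.7)); out.append((round(f,3),s,np.round(p,3).tolist()))
    print(n,xy.round(3),sorted(out)[:2])
print("pad",ray(cs[0],306,239,.008),ray(cs[1],293,260,.008))
print("hookfoot",ray(cs[0],342,360,0),ray(cs[1],166,273,0),"Flug",ray(cs[0],343,282,.197),ray(cs[1],190,218,.197))
E
```

```text
c1 [ 0.54  -0.331] [(np.float64(0.24), 'A', [0.537, -0.336, 4.149]), (np.float64(0.382), 'B', [0.535, -0.325, 5.906])]
c2 [ 0.458 -0.185] [(np.float64(0.476), 'D', [0.46, -0.186, -0.016]), (np.float64(0.49), 'A', [0.461, -0.222, 4.975])]
c3 [ 0.634 -0.156] [(np.float64(0.416), 'C', [0.636, -0.156, 4.472]), (np.float64(0.445), 'B', [0.632, -0.159, 4.59])]
c4 [0.64  0.116] [(np.float64(0.576), 'A', [0.599, 0.075, 5.978]), (np.float64(0.62), 'B', [0.601, 0.093, 4.72])]
c5 [0.424 0.303] [(np.float64(0.253), 'B', [0.424, 0.303, 1.989]), (np.float64(0.313), 'A', [0.419, 0.312, 1.935])]
pad [0.49575612 0.02595336 0.008     ] [0.48615468 0.03539829 0.008     ]
hookfoot [0.71823198 0.31369202 0.        ] [0.72486169 0.3141153  0.        ] Flug [0.66256935 0.25341353 0.197     ] [0.64942048 0.25604528 0.197     ]
```

```bash
python3 - <<'E'
import cv2,numpy as np
a=cv2.imread("pics/scene0.png")[255:385,270:450]; b=cv2.imread("pics/side0.png")[195:300,120:300]
a=cv2.resize(a,None,fx=3,fy=3,interpolation=cv2.INTER_CUBIC)[:,:400]; b=cv2.resize(b,None,fx=3,fy=3,interpolation=cv2.INTER_CUBIC)[:,:400]
o=np.zeros((390,800,3),np.uint8); o[:,:a.shape[1]]=a[:390]; o[:b.shape[0],400:]=b; cv2.imwrite("pics/hook.png",o)
E
```

```text
(no output)
```

View pics/hook.png

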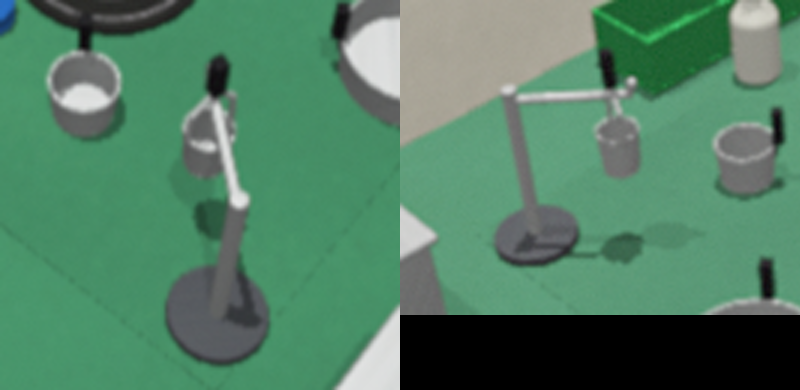

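The crop shows the hanging cup on the bar. Its lug top is at about (343,275) in the scene and (188,213) in the side view. The sizes come out as c1=A, c2=D, c3=C, c4=E and c5=B, so all five are present. I'll refine with tight windows and lug seeds.

```bash
cat >> h.py <<'E'
def fit2(cs,s,xy,a,z0=0.):
    """tight-window refit"""
    return fit(cs,s,xy,[a-.3,a,a+.3],z0,(LUG[s]+.018)/.75)
E
python3 - <<'E'
from h import *
cs=cams("scene","side")
for s,u,v,lu,lv in (("A",205,184,180,182),("D",259,192,268,176),("C",224,231,242,217),("E",298,286,298,269),("B",407,273,384,262)):
    xy=ray(cs[0],u,v,.025)[:2]; l=ray(cs[0],lu,lv,.068)[:2]-xy; a=np.arctan2(l[1],l[0])
    r=[fit2(q,s,xy,a) for q in (cs,cs[:1],cs[1:])]
    print(s,round(a,2),np.linalg.norm(l).round(3),[(x[0].round(4).tolist(),round(x[1],3)) for x in r])
# pad: dark pixels
for c,(u,v) in zip(cs,((306,239),(293,260))):
    m=(c["frame"].max(2)<70).astype(np.uint8); n,l,st,ce=cv2.connectedComponentsWithStats(cv2.morphologyEx(m,cv2.MORPH_CLOSE,np.ones((7,7))))
    i=l[v,u]; p=np.argwhere(l==i)[:,::-1]; e=cv2.minEnclosingCircle(np.array([ray(c,*q,.008)[:2]*1000 for q in cv2.convexHull(p.astype(np.int32))[:,0]],np.float32)); print("pad",e)
# triangulate hook points & F lug
def tri(a,b):
    A=[];B=[]
    for c,(u,v) in zip(cs,(a,b)):
        d=rot(c["attitude"]).apply([(u-c["cx"])/c["fx"],(v-c["cy"])/c["fy"],1.]);d/=np.linalg.norm(d);M=np.eye(3)-np.outer(d,d);A.append(M);B.append(M@c["origin"])
    A=np.vstack(A);B=np.hstack(B);x=np.linalg.lstsq(A,B,rcond=None)[0];return x.round(4),np.linalg.norm(A@x-B).round(4)
print("lug",tri((342.5,280),(189,217)),"posttop",tri((350,321),(156.5,226)),"tip",tri((348,287),(197,222.5)))
E
```

```text
A -0.35 0.074 [([0.5366, -0.3354, -0.3261], np.float64(0.211)), ([0.5365, -0.3355, -0.1721], np.float64(0.019)), ([0.5167, -0.32, 0.6716], np.float64(0.379))]
D 3.01 0.036 [([0.4616, -0.1851, 3.2741], np.float64(0.302)), ([0.4616, -0.1851, 3.0944], np.float64(0.06)), ([0.4519, -0.1921, 4.5545], np.float64(0.518))]
C 2.54 0.053 [([0.6352, -0.157, 2.4508], np.float64(0.266)), ([0.6341, -0.1576, 2.4332], np.float64(0.126)), ([0.6355, -0.1497, 1.8208], np.float64(0.36))]
E -2.4 0.022 [([0.6428, 0.1177, -2.5053], np.float64(0.325)), ([0.6396, 0.1139, -2.5834], np.float64(0.252)), ([0.6435, 0.1218, -2.6907], np.float64(0.288))]
B -0.9 0.066 [([0.4244, 0.3031, -0.8328], np.float64(0.188)), ([0.4236, 0.3025, -0.8773], np.float64(0.076)), ([0.4269, 0.3076, -0.9054], np.float64(0.249))]
pad ((503.79888916015625, 28.242759704589844), 103.8310775756836)
pad ((488.4569396972656, 33.80064392089844), 93.19152069091797)
lug (array([0.6586, 0.2507, 0.1947]), np.float64(0.0027)) posttop (array([0.7177, 0.3161, 0.1724]), np.float64(0.0033)) tip (array([0.6455, 0.2502, 0.1727]), np.float64(0.0154))
```

```bash
python3 - <<'E'
import h
from h import *
cs=cams("scene","side")
S={"A":(.5365,-.3355,-.2),"D":(.4616,-.185,3.1),"C":(.6345,-.157,2.45),"E":(.642,.117,-2.5),"B":(.424,.303,-.87)}
for k in (.1,.14,.18):
    h.nongreen=lambda c:((c["frame"].astype(int)[...,1]-np.maximum(c["frame"][...,0],c["frame"][...,2]).astype(int))<k*c["frame"][...,1]).astype(np.uint8)
    for s,v in S.items():
        print(k,s,[(x[0].round(4).tolist(),round(x[1],3)) for x in (fit2(cs[:1],s,v[:2],v[2]),fit2(cs[1:],s,v[:2],v[2]))])
f=cs[1]["frame"]; print(f[300,280],f[240,280],f[200,300])
# pad via model fit on dark
def padfit(c,xy):
    m0=(c["frame"].max(2)<(75)).astype(np.uint8); m0=cv2.morphologyEx(m0,cv2.MORPH_CLOSE,np.ones((7,7)))
    w=np.zeros_like(m0); hull(w,c,ring(*xy,.008,.215))
    def cost(p):
        m=np.zeros_like(m0); hull(m,c,np.vstack([ring(*p,.008,.19),ring(*p,0,.19)])); return 1-(m&m0&w).sum()/((m|m0)&w).sum()
    r=minimize(cost,xy,method="Nelder-Mead",options=dict(initial_simplex=[xy,(xy[0]+.01,xy[1]),(xy[0],xy[1]+.01)])); return r.x.round(4),round(r.fun,3)
print("pad",[padfit(c,(.492,.03)) for c in cs])
E
```

```text
0.1 A [([0.5368, -0.3381, 0.2858], np.float64(0.059)), ([0.5104, -0.328, 0.8247], np.float64(0.334))]
0.1 D [([0.4635, -0.1855, 3.0466], np.float64(0.15)), ([0.4556, -0.1936, 4.393], np.float64(0.475))]
0.1 C [([0.6325, -0.157, 1.4658], np.float64(0.144)), ([0.6355, -0.1483, 2.0187], np.float64(0.262))]
0.1 E [([0.6388, 0.113, -2.4672], np.float64(0.283)), ([0.6402, 0.1207, -3.7233], np.float64(0.186))]
0.1 B [([0.4228, 0.3003, -0.4814], np.float64(0.11)), ([0.4288, 0.3069, -0.9077], np.float64(0.099))]
0.14 A [([0.5387, -0.3354, 0.1946], np.float64(0.04)), ([0.5108, -0.3285, 0.7985], np.float64(0.348))]
0.14 D [([0.4595, -0.1848, 3.151], np.float64(0.119)), ([0.4594, -0.1881, 4.4464], np.float64(0.48))]
0.14 C [([0.6329, -0.1576, 2.3417], np.float64(0.139)), ([0.6363, -0.1496, 2.0276], np.float64(0.237))]
0.14 E [([0.6392, 0.1135, -2.5451], np.float64(0.269)), ([0.6424, 0.1204, -2.9448], np.float64(0.16))]
0.14 B [([0.4255, 0.3012, -0.4736], np.float64(0.099)), ([0.4272, 0.3071, -0.9371], np.float64(0.078))]
0.18 A [([0.5378, -0.3363, 0.1634], np.float64(0.023)), ([0.5156, -0.3295, 0.8235], np.float64(0.359))]
0.18 D [([0.462, -0.1849, 3.0926], np.float64(0.086)), ([0.46, -0.1877, 4.4322], np.float64(0.486))]
0.18 C [([0.6346, -0.1568, 2.3856], np.float64(0.13)), ([0.6352, -0.1487, 1.8877], np.float64(0.226))]
0.18 E [([0.6396, 0.1138, -2.4588], np.float64(0.238)), ([0.6428, 0.1204, -2.9618], np.float64(0.144))]
0.18 B [([0.424, 0.3023, -0.8921], np.float64(0.083)), ([0.4269, 0.3076, -0.8958], np.float64(0.071))]
[ 92 155 121] [ 84 142 108] [119 119 117]
pad [(array([0.4917, 0.021 ]), np.float64(0.077)), (array([0.4866, 0.0372]), np.float64(0.125))]
```

```bash
python3 - <<'E'
from h import *
go([.605,-.355,.20],1.3)
E
```

```text
row [0.4049, -0.1272, 0.0139, -0.0001, -0.0001, -0.8752] q6 then ~ -0.29
```

```bash
python3 -m pendant '[[[0.2,-0.06,0.007,0,0,-0.45],[0.405,-0.127,0.014,0,0,-0.875],[0.405,-0.127,0.014,0,0,-0.875],[0.405,-0.127,0.014,0,0,-0.875],[0.405,-0.127,0.014,0,0,-0.875],[0.405,-0.127,0.014,0,0,-0.875],[0.405,-0.127,0.014,0,0,-0.875],[0.405,-0.127,0.014,0,0,-0.875],[0.405,-0.127,0.014,0,0,-0.875],[0.405,-0.127,0.014,0,0,-0.875],[0.405,-0.127,0.014,0,0,-0.875],[0.405,-0.127,0.014,0,0,-0.875]]]' 0.5 && python3 - <<'E'
from h import *
c=cams("wrist",save="1")[0]
s,r,e,a=state();print(e,a,s["t"])
print(np.array(c["origin"])-e, proj(c,[e,[.6095,-.355,.085],[.5366,-.3355,.045]]).round(1))
E
```

```text
t: 1.95
ee_pos: [0.6048, -0.3557, 0.2]
tool_rot: [0.0, 0.796, 0.605, 0.0]
wrist_force: [-0.0, -0.3, 0.9]
opening: 0.5
gripper_force: 0.0
[ 0.60488369 -0.35555868  0.20001794] 1.2991743350287428 2.0
[0.01899758 0.07146327 0.16991386] [[280.5 256.4]
 [285.1 197.6]
 [202.8 187.9]]
```

View pics/wrist_1.png

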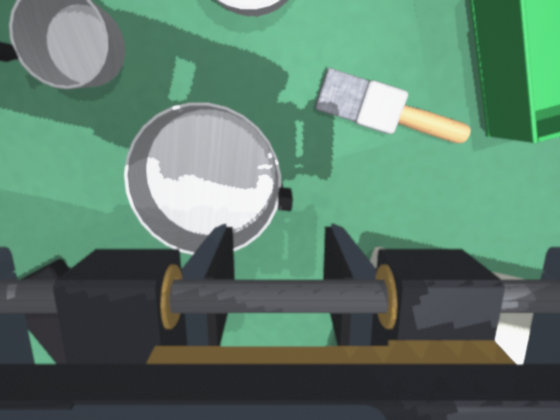

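The wrist view shows cup A's rim centred at about (203,178) and its lug top at (286,199). The lug's predicted position matches; the rim centre is a few mm off. I'll refit in the wrist view.

```bash
cat >> h.py <<'E'
def wfit(s,xy,a,z0=0.,rows=225,c=None,save=None):
    """fit a cup in the wrist view"""
    global nongreen
    c=c or cams("wrist",save=save)[0]; n0=nongreen
    n=n0(c); m=c["frame"].copy(); 
    def cost(p,show=False):
        k=cupmask(c,s,*p,z0); w=W.copy(); return 1-(k&n&w).sum()/max(1,((k|n)&w).sum())
    W=np.zeros((420,560),np.uint8); hull(W,c,ring(*xy,z0+.045,2*LUG[s]+.03)); W[rows:]=0
    b=None
    for da in(-.25,.05,.3):
        sim=np.array([[*xy,a+da]]*4)+np.vstack([np.zeros(3),np.diag([.01,.01,.2])])
        r=minimize(cost,sim[0],method="Nelder-Mead",options=dict(initial_simplex=sim,xatol=1e-4,fatol=1e-5))
        if b is None or r.fun<b.fun:b=r
    x,y,t=b.x; l=LUG[s]; print(s,"wrist fit",b.x.round(4),"iou loss",round(b.fun,3),"lug",np.round([x+l*np.cos(t),y+l*np.sin(t)],4)); return b.x
def grasp(s,p,z,flip=0):
    """TCP row over the lug, tool y radial"""
    t=p[2]+np.pi/2+flip*np.pi; l=LUG[s]; t=(t+np.pi)%(2*np.pi)-np.pi
    go([p[0]+l*np.cos(p[2]),p[1]+l*np.sin(p[2]),z],t)
E
python3 - <<'E'
from h import *
p=wfit("A",(.5366,-.3355),-.2)
wl=cams("wrist")[0]; print(ray(wl,286,199,.085))
grasp("A",p,.049)
c=wl; print([cupmask(c,"A",*p).sum(), np.array(proj(c,ring(*p[:2],.045,.145))).min(0),np.array(proj(c,ring(*p[:2],.045,.145))).max(0)])
E
```

```text
A wrist fit [ 0.542  -0.3126 -0.7941] iou loss 0.172 lug [ 0.5953 -0.3668]
[ 0.61005226 -0.35606618  0.085     ]
row [-0.0136, -0.0063, 0.151, 0.0, -0.0, 0.5228] q6 then ~ 0.21
[np.uint64(20591), array([120.06616422,  78.52930836]), array([280.13163051, 237.84032662])]
```

```bash
cat >> h.py <<'E'
def lugfit(xy,a,z0=.045,z1=.085,thr=60,name="wrist",save=None,rad=.03,c=None):
    """black post fit in one view; xy within rad of the truth"""
    c=c or cams(name,save=save)[0]; n=(c["frame"].max(2)<thr).astype(np.uint8); W=np.zeros_like(n)
    hull(W,c,np.vstack([ring(*xy,z0+.01,2*rad),ring(*xy,z1,2*rad)])); n&=W
    k,l,st,ce=cv2.connectedComponentsWithStats(n)
    if k>1: n=(l==1+np.argmax(st[1:,4])).astype(np.uint8)
    def cost(p):
        m=np.zeros_like(n); hull(m,c,post(*p,z0,z1,a)); return 1-(m&n).sum()/max(1,(m|n).sum())
    best=min((minimize(cost,(xy[0]+i,xy[1]+j),method="Nelder-Mead",options=dict(initial_simplex=[(xy[0]+i,xy[1]+j),(xy[0]+i+.008,xy[1]+j),(xy[0]+i,xy[1]+j+.008)],xatol=1e-4)) for i in(-.01,0,.01) for j in(-.01,0,.01)),key=lambda r:r.fun)
    print(name,"lug",best.x.round(4),"loss",round(best.fun,3),"px",n.sum()); return best.x
E
python3 - <<'E'
from h import *
cs=cams("wrist","scene")
l=lugfit((.6095,-.355),-.27,c=cs[0]); l2=lugfit((.6095,-.355),-.27,c=cs[1],name="scene")
print(np.arctan2(*(l-[.5366,-.3355])[::-1]),np.linalg.norm(l-[.5366,-.3355]))
f=cs[0]["frame"]
for u,v in ((286,199),(200,140),(200,200),(400,160),(250,70),(300,230)): print(u,v,f[v,u])
go([*l,.049],-.27+np.pi/2)
E
```

```text
wrist lug [ 0.6085 -0.3611] loss 0.356 px 237
scene lug [ 0.6093 -0.3646] loss 0.487 px 40
-0.3425008822017779 0.07635851520851256
286 199 [43 44 47]
200 140 [184 186 190]
200 200 [245 245 246]
400 160 [107 180 141]
250 70 [ 75 123  98]
300 230 [ 95 159 124]
row [-0.0048, 0.0049, 0.1509, 0.0, 0.0, -0.0011] q6 then ~ -0.3
```

```bash
sed -i 's/<0.22\*f\[...,1\]/<0.1*f[...,1]/; s/n=(c\["frame"\].max(2)<thr)/n=(c["frame"].max(2)<thr)/; s/thr=60/thr=85/' h.py; python3 - <<'E'
from h import *
c=cams("wrist")[0]
p=wfit("A",(.5366,-.3355),-.3,c=c)
l=lugfit((.6095,-.357),-.3,c=c)
for q in ((.610,-.356),(.6085,-.361)): print(proj(c,post(*q,.085,.086,-.3)).round(0)[:4].tolist())
f=c["frame"]; n=(f.max(2)<85)[180:225,265:310]; print("\n".join("".join(".#"[int(x)] for x in r) for r in n[::2]))
E
```

```text
A wrist fit [ 0.5378 -0.3315 -0.3622] iou loss 0.012 lug [ 0.6089 -0.3585]
wrist lug [ 0.6082 -0.36  ] loss 0.253 px 280
[[278.0, 206.0], [279.0, 192.0], [293.0, 207.0], [293.0, 192.0]]
[[278.0, 212.0], [279.0, 198.0], [293.0, 213.0], [293.0, 199.0]]
.............................................
.............................................
.............................................
.............................................
...............####..........................
..............############...................
.............#############...................
.............#############...................
.............##############..................
..............#############..................
..............#############..................
..............#############..................
..............#############..................
..............############...................
..............############...................
..................########...................
.............................................
.............................................
.............................................
.............................................
.............................................
.............................................
.............................................
```

```bash
python3 - <<'E'
from h import *
go([.6088,-.3583,.049],-.35+np.pi/2)
E
```

```text
row [-0.002, 0.0044, 0.1509, -0.0, 0.0, 0.079] q6 then ~ -0.21
```

```bash
python3 -m pendant '[[[-0.002,0.004,0.06,0,0,0.08],[-0.002,0.004,0.11,0,0,0.08],[-0.002,0.004,0.14,0,0,0.08],[-0.002,0.004,0.151,0,0,0.08],[-0.002,0.004,0.151,0,0,0.08],[-0.002,0.004,0.151,0,0,0.08]]]' && python3 -m pendant '[[[0,0,0,0,0,0],[0,0,0,0,0,0],[0,0,0,0,0,0],[0,0,0,0,0,0],[0,0,0,0,0,0],[0,0,0,0,0,0]]]' 0 60 && python3 -m pendant '[[[0,0,-0.02,0,0,0],[0,0,-0.05,0,0,0],[0,0,-0.08,0,0,0],[0,0,-0.08,0,0,0]]]'
```

```text
t: 3.0
ee_pos: [0.6093, -0.3587, 0.0506]
tool_rot: [0.001, 0.82, 0.573, 0.0]
wrist_force: [0.9, 0.5, 1.0]
opening: 0.502
gripper_force: 0.0
t: 3.75
ee_pos: [0.6086, -0.3582, 0.0491]
tool_rot: [0.0, 0.82, 0.573, 0.0]
wrist_force: [-0.3, 0.9, 3.9]
opening: 0.124
gripper_force: 60.0
t: 4.25
ee_pos: [0.6098, -0.359, 0.1321]
tool_rot: [0.002, 0.82, 0.573, 0.001]
wrist_force: [0.0, -1.0, -1.8]
opening: 0.125
gripper_force: 60.0
```

```bash
python3 - <<'E'
from h import *
s,r,e,a=state(); print(e,a,s["wrist_force"])
cams("wrist","scene",save="2")
E
```

```text
[ 0.60975451 -0.35896747  0.13206884] 1.2197986385210815 [ 0.03388727 -0.99367842 -1.77390588]
```

View pics/scene_2.png

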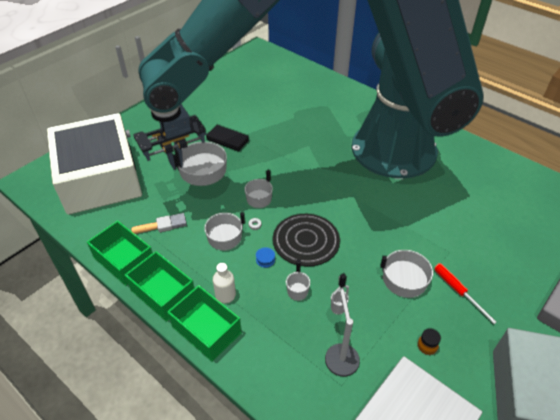

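Cup A is gripped and hanging level at z≈0.08. Next is a better pad fit from both cameras.

```bash
cat >> h.py <<'E'
def padfit(c,xy):
    m0=cv2.morphologyEx(nongreen(c),cv2.MORPH_CLOSE,np.ones((5,5)))
    w=np.zeros_like(m0); hull(w,c,ring(*xy,.008,.22))
    def cost(p):
        m=np.zeros_like(m0); hull(m,c,np.vstack([ring(*p,.008,.19),ring(*p,0,.19)])); return 1-(m&m0&w).sum()/((m|m0)&w).sum()
    r=minimize(cost,xy,method="Nelder-Mead",options=dict(initial_simplex=[xy,(xy[0]+.01,xy[1]),(xy[0],xy[1]+.01)])); return r.x.round(4),round(r.fun,3)
def place(s,P,phi,z,flip=0):
    """TCP row that puts the held cup's axis at P with its lug at azimuth phi; flip=1 if held half a turn round"""
    t=phi+np.pi/2+flip*np.pi; go([P[0]+LUG[s]*np.cos(phi),P[1]+LUG[s]*np.sin(phi),z],(t+np.pi)%(2*np.pi)-np.pi)
E
python3 - <<'E'
from h import *
cs=cams("scene","side"); r=[padfit(c,(.492,.03)) for c in cs]; print(r)
P=(r[0][0]+r[1][0])/2; place("A",P,-.351,.2)
E
```

```text
[(array([0.4976, 0.02  ]), np.float64(0.124)), (array([0.4998, 0.0238]), np.float64(0.121))]
row [0.319, -0.1571, -0.0719, -0.0017, -0.0004, -0.0] q6 then ~ 0.31
```

```bash
python3 -m pendant '[[[0.03,-0.015,-0.06,0,0,0],[0.08,-0.04,-0.07,0,0,0],[0.13,-0.065,-0.07,0,0,0],[0.16,-0.11,-0.07,0,0,0],[0.17,-0.13,-0.07,0,0,0],[0.17,-0.13,-0.07,0,0,0],[0.17,-0.13,-0.07,0,0,0]]]' && python3 - <<'E'
from h import *
c=cams("wrist",save="3")[0]; s,r,e,a=state(); print(e)
print(padfit(c,(.495,.025)),proj(c,[[.495,.025,.008]]),proj(c,ring(.495,.025,.008,.19)).min(0),proj(c,ring(.495,.025,.008,.19)).max(0))
E
```

```text
t: 5.32
ee_pos: [0.5451, -0.1542, 0.1985]
tool_rot: [-0.0, 0.82, 0.573, -0.0]
wrist_force: [0.1, 0.3, -2.8]
opening: 0.126
gripper_force: 60.0
[ 0.54527466 -0.15442196  0.19861632]
(array([0.493 , 0.0271]), np.float64(0.098)) [[160.47767134  18.57259476]] [  55.07012813 -105.48213614] [264.62627938 125.00280455]
```

View pics/wrist_3.png

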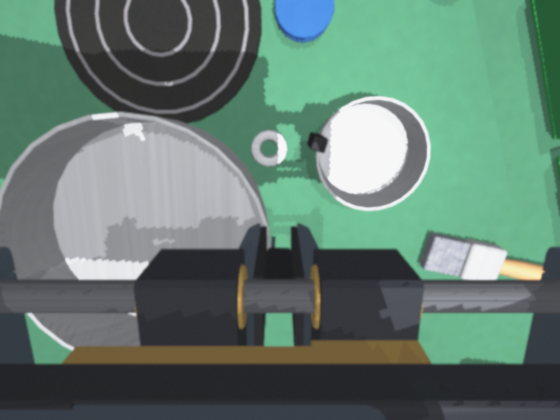

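Pad rings are centred at about (160,19), matching the prediction for (0.495,0.025). Cup C's rim centre is at (373,152) and its lug at (317,143).

```bash
python3 - <<'E'
from h import *
c=cams("wrist")[0]
place("A",(.495,.025),-.351,.0575)
wfit("C",(.6345,-.157),2.45,c=c)
print(ray(c,305,10,.024))
E
```

```text
row [0.1512, -0.033, 0.1411, -0.0002, 0.0001, -0.0006] q6 then ~ 0.32
C wrist fit [ 0.6343 -0.1534  2.5193] iou loss 0.017 lug [ 0.5896 -0.1214]
[ 0.61886292 -0.01705461  0.024     ]
```

```bash
python3 -m pendant '[[[0.05,-0.011,0,0,0,0],[0.1,-0.022,0,0,0,0],[0.15,-0.033,0.01,0,0,0],[0.151,-0.033,0.05,0,0,0],[0.151,-0.033,0.09,0,0,0],[0.151,-0.033,0.12,0,0,0],[0.151,-0.033,0.135,0,0,0],[0.151,-0.033,0.1405,0,0,0],[0.151,-0.033,0.1405,0,0,0],[0.151,-0.033,0.1405,0,0,0]]]' && python3 -m pendant '[[[0,0,0,0,0,0],[0,0,0,0,0,0],[0,0,0,0,0,0],[0,0,0,0,0,0]]]' 0.4 && python3 -m pendant '[[[0,0,-0.03,0,0,0],[0,0,-0.09,0,0,0],[0,0,-0.15,0,0,0],[0,0,-0.15,0,0,0]]]' && python3 - <<'E'
from h import *
c=cams("wrist","scene",save="4"); wfit("A",(.495,.025),-.351,z0=.008,c=c[0])
go([.46,.25,.2],-.87+np.pi/2)
E
```

```text
t: 6.68
ee_pos: [0.5665, -0.0008, 0.0594]
tool_rot: [0.0, 0.82, 0.573, 0.001]
wrist_force: [-0.3, -0.2, -2.1]
opening: 0.126
gripper_force: 60.0
t: 7.18
ee_pos: [0.5658, -0.0007, 0.0585]
tool_rot: [0.0, 0.82, 0.573, 0.0]
wrist_force: [-0.6, 0.2, 0.1]
opening: 0.398
gripper_force: 0.0
t: 7.68
ee_pos: [0.5683, -0.0008, 0.2133]
tool_rot: [0.002, 0.82, 0.573, 0.003]
wrist_force: [-0.3, 0.1, -1.2]
opening: 0.404
gripper_force: 0.0
A wrist fit [ 0.5054  0.0402 -0.7943] iou loss 0.09 lug [ 0.5587 -0.014 ]
row [0.199, -0.1856, 0.0087, 0.0008, -0.0005, 0.519] q6 then ~ 1.33
```

```bash
python3 -m pendant '[[[0.05,-0.046,0.009,0,0,0.13],[0.1,-0.092,0.009,0,0,0.26],[0.15,-0.139,0.009,0,0,0.39],[0.199,-0.185,0.009,0,0,0.52],[0.199,-0.185,0.009,0,0,0.52],[0.199,-0.185,0.009,0,0,0.52],[0.199,-0.185,0.009,0,0,0.52],[0.199,-0.185,0.009,0,0,0.52],[0.199,-0.185,0.009,0,0,0.52]]]' && python3 - <<'E'
from h import *
c=cams("wrist","scene","side",save="5"); p=wfit("B",(.4245,.303),-.87,c=c[0]); print(state()[2])
print(fit2(c[1:2],"B",(.4245,.303),-.87))
grasp("B",p,.049)
for i in(1,2):
  f=c[i]["frame"]; c2=dict(c[i]); m=cv2.morphologyEx((f.min(2)>85).astype(np.uint8)*nongreen(c[i]),cv2.MORPH_CLOSE,np.ones((5,5)))
  import h; h.nongreen=lambda q:m; print("A",fit2([c[i]],"A",(.495,.025),-.35,.008)); h.nongreen=lambda q:((q["frame"].astype(int)[...,1]-np.maximum(q["frame"][...,0],q["frame"][...,2]).astype(int))<.1*q["frame"][...,1]).astype(np.uint8)
E
```

```text
t: 8.9
ee_pos: [0.4608, 0.2491, 0.1993]
tool_rot: [0.0, 0.94, 0.342, -0.0]
wrist_force: [-0.0, 0.5, -0.8]
opening: 0.401
gripper_force: 0.0
B wrist fit [ 0.4256  0.3043 -0.9346] iou loss 0.04 lug [0.4645 0.2516]
[0.46067268 0.24947166 0.19944251]
(array([ 0.42325626,  0.30040619, -0.46530589]), np.float64(0.10440613026819923))
row [0.0043, 0.0008, 0.1504, -0.0, -0.0001, 0.0631] q6 then ~ 1.4
A (array([ 0.49672856,  0.02567482, -0.05671438]), np.float64(0.13061392665842608))
A (array([ 0.48766473,  0.03808903, -1.6186568 ]), np.float64(0.22812624850179786))
```

View pics/scene_5.png

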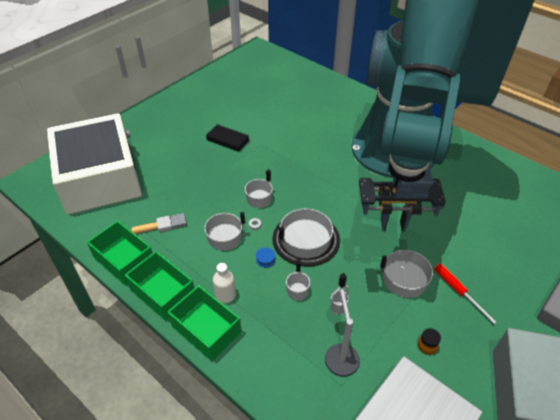

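Cup A stands centred on the pad at about (306,233), and the other items haven't moved. Next I'll grasp B.

```bash
python3 -m pendant '[[[0.004,0.001,0.06,0,0,0.06],[0.004,0.001,0.11,0,0,0.06],[0.004,0.001,0.14,0,0,0.06],[0.004,0.001,0.1505,0,0,0.06],[0.004,0.001,0.1505,0,0,0.06],[0.004,0.001,0.1505,0,0,0.06]]]' && python3 -m pendant '[[[0,0,0,0,0,0],[0,0,0,0,0,0],[0,0,0,0,0,0],[0,0,0,0,0,0],[0,0,0,0,0,0]]]' 0 60 && python3 -m pendant '[[[0,0,-0.03,0,0,0],[0,0,-0.09,0,0,0],[0,0,-0.14,0,0,0],[0,0,-0.14,0,0,0],[0,0,-0.14,0,0,0]]]' && python3 - <<'E'
from h import *
print(state()[2:])
place("B",(.496,.025),-1.606,.2)
E
```

```text
t: 9.8
ee_pos: [0.465, 0.252, 0.0502]
tool_rot: [-0.0, 0.949, 0.314, 0.001]
wrist_force: [-0.1, 0.1, 0.8]
opening: 0.401
gripper_force: 0.0
t: 10.42
ee_pos: [0.4645, 0.2517, 0.0493]
tool_rot: [-0.0, 0.949, 0.315, 0.0]
wrist_force: [-1.5, -1.1, 5.9]
opening: 0.129
gripper_force: 60.0
t: 11.05
ee_pos: [0.4637, 0.2513, 0.1882]
tool_rot: [0.0, 0.949, 0.314, -0.0]
wrist_force: [-0.5, -0.5, -1.7]
opening: 0.128
gripper_force: 60.0
(array([0.46366075, 0.25131816, 0.18817771]), np.float64(0.6398274706722702))
row [-0.1501, 0.252, -0.0117, 0.0002, 0.0008, 0.675] q6 then ~ 1.49
```

```bash
python3 -m pendant '[[[-0.025,0.042,-0.012,0,0,0.11],[-0.05,0.084,-0.012,0,0,0.22],[-0.075,0.126,-0.012,0,0,0.33],[-0.1,0.168,-0.012,0,0,0.45],[-0.125,0.21,-0.012,0,0,0.56],[-0.15,0.252,-0.012,0,0,0.675],[-0.15,0.252,-0.012,0,0,0.675],[-0.15,0.252,-0.012,0,0,0.675],[-0.15,0.252,-0.012,0,0,0.675]]]' && python3 - <<'E'
from h import *
c=cams("wrist","scene","side",save="6"); print(state()[2:])
place("B",(.496,.025),-1.606,.0625)
E
```

```text
t: 12.18
ee_pos: [0.4938, -0.0392, 0.2002]
tool_rot: [-0.0, 1.0, -0.017, -0.001]
wrist_force: [-0.9, 0.3, -1.7]
opening: 0.126
gripper_force: 60.0
(array([ 0.49416661, -0.03938928,  0.20073954]), np.float64(-0.033787531455880385))
row [-0.0004, 0.0011, 0.1382, -0.0001, 0.0004, 0.0014] q6 then ~ 1.49
```

View pics/wrist_6.png

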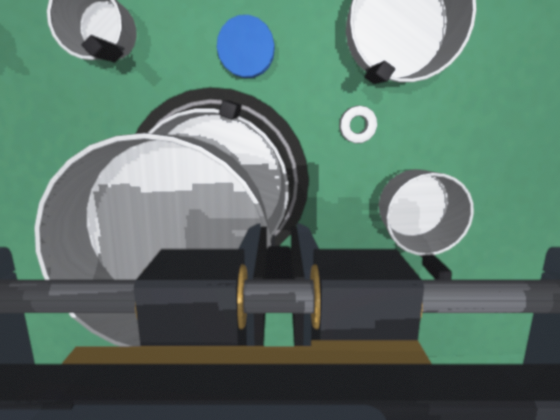

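The held cup B is in the foreground, with A's lug top at (230,109), C at (410,20), D at (428,210) and E at (88,25). I'll check the numbers before lowering.

```bash
python3 - <<'E'
from h import *
c=cams("wrist")[0]; e=state()[2]
print("A lug",ray(c,230,109,.093))
q=proj(c,ring(e[0]+.0655*np.cos(np.pi/2-.034),e[1]+.0655*np.sin(np.pi/2-.034),e[2]-.004,.124)); print("B rim",q.min(0),q.max(0))
p=wfit("D",(.4616,-.185),3.09,c=c); p=wfit("C",(.6343,-.1534),2.52,c=c)
q=proj(c,ring(.496,.025,.008+.045,.145)); print("A rim",q.min(0),q.max(0))
E
```

```text
A lug [ 0.56610903 -0.00513444  0.093     ]
B rim [ 32.43099409 130.02069433] [272.75829763 353.32816558]
D wrist fit [ 0.4613 -0.1811  2.8029] iou loss 0.017 lug [ 0.4194 -0.1663]
C wrist fit [ 0.6347 -0.1541  2.4894] iou loss 0.018 lug [ 0.591  -0.1207]
A rim [127.55789857 106.89959882] [287.98328346 263.37371089]
```

```bash
python3 -m pendant '[[[-0.001,0.002,0.05,0,0,0],[-0.001,0.002,0.09,0,0,0],[-0.001,0.002,0.115,0,0,0],[-0.001,0.002,0.13,0,0,0],[-0.001,0.002,0.137,0,0,0],[-0.001,0.002,0.137,0,0,0],[-0.001,0.002,0.137,0,0,0]]]' && python3 -m pendant '[[[0,0,0,0,0,0],[0,0,0,0,0,0],[0,0,0,0,0,0]]]' 0.4 && python3 -m pendant '[[[0,0,-0.03,0,0,0],[0,0,-0.09,0,0,0],[0,0,-0.14,0,0,0],[0,0,-0.14,0,0,0]]]' && python3 - <<'E'
from h import *
print(state()[2:])
go([.591,-.13,.2],2.489-np.pi/2)
go([.591,-.13,.2],2.489+np.pi/2)
E
```

```text
t: 13.25
ee_pos: [0.4939, -0.0421, 0.0647]
tool_rot: [0.0, 1.0, -0.018, 0.001]
wrist_force: [0.3, 0.0, -0.8]
opening: 0.122
gripper_force: 60.0
t: 13.62
ee_pos: [0.4934, -0.0421, 0.0641]
tool_rot: [0.0, 1.0, -0.018, 0.0]
wrist_force: [-0.2, 0.3, -0.1]
opening: 0.392
gripper_force: 0.0
t: 14.12
ee_pos: [0.4954, -0.0423, 0.2078]
tool_rot: [0.0, 1.0, -0.018, 0.003]
wrist_force: [0.3, 0.3, -0.8]
opening: 0.397
gripper_force: 0.0
(array([ 0.49535407, -0.04234802,  0.20776691]), np.float64(-0.03518090500796989))
row [0.0986, 0.0842, 0.0085, 0.0038, -0.0059, -0.9534] q6 then ~ 0.4
row [0.0986, 0.0842, 0.0085, -0.0069, -0.0045, 2.1882] q6 then ~ -2.74
```

```bash
python3 -m pendant '[[[0.03,0.025,0.008,0,0,-0.18],[0.06,0.05,0.008,0,0,-0.36],[0.098,0.084,0.008,0,0,-0.54],[0.098,0.084,0.008,0,0,-0.72],[0.098,0.084,0.008,0,0,-0.95],[0.098,0.084,0.008,0,0,-0.95],[0.098,0.084,0.008,0,0,-0.95],[0.098,0.084,0.008,0,0,-0.95]]]' && python3 - <<'E'
from h import *
c=cams("wrist","scene",save="7"); p=wfit("C",(.6345,-.154),2.49,c=c[0]); print(state()[2:])
grasp("C",p,.049,1)
E
```

```text
t: 15.12
ee_pos: [0.5879, -0.1294, 0.1953]
tool_rot: [-0.0, 0.897, 0.441, -0.0]
wrist_force: [0.6, -0.0, -0.5]
opening: 0.4
gripper_force: 0.0
C wrist fit [ 0.6342 -0.1536  2.4899] iou loss 0.017 lug [ 0.5905 -0.1202]
(array([ 0.58807431, -0.12944486,  0.1956274 ]), np.float64(0.9140834162854989))
row [0.0088, -0.0037, 0.1466, -0.0004, 0.0002, -0.0051] q6 then ~ 0.42
```

```bash
python3 - <<'E'
import cv2,numpy as np
a=cv2.imread("pics/scene_7.png")[120:330,160:440]; b=cv2.imread("pics/wrist_7.png")
cv2.imwrite("pics/m7.png",np.hstack([cv2.resize(a,(400,300)),cv2.resize(b,(400,300))]))
E
```

```text
(no output)
```

View pics/m7.png

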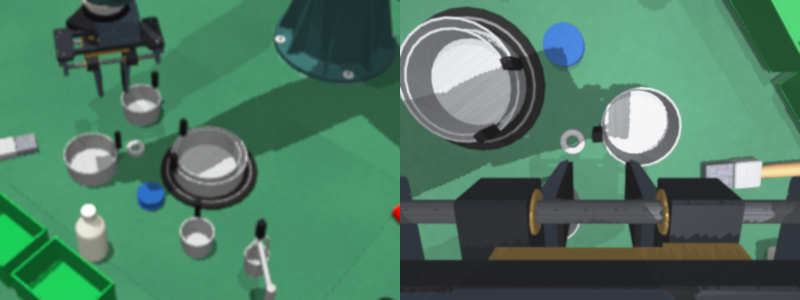

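B sits nested in A, with the rims concentric. C is at wrist (338,176) and its lug at (281,187); the bearing is lower than the fingertips. I'll grasp C now.

```bash
python3 -m pendant '[[[0.009,-0.004,0.05,0,0,-0.005],[0.009,-0.004,0.1,0,0,-0.005],[0.009,-0.004,0.135,0,0,-0.005],[0.009,-0.004,0.1465,0,0,-0.005],[0.009,-0.004,0.1465,0,0,-0.005],[0.009,-0.004,0.1465,0,0,-0.005]]]' && python3 -m pendant '[[[0,0,0,0,0,0],[0,0,0,0,0,0],[0,0,0,0,0,0],[0,0,0,0,0,0],[0,0,0,0,0,0]]]' 0 60 && python3 -m pendant '[[[0,0,-0.03,0,0,0],[0,0,-0.09,0,0,0],[0,0,-0.14,0,0,0],[0,0,-0.14,0,0,0],[0,0,-0.14,0,0,0]]]' && python3 - <<'E'
from h import *
c=cams("scene","side"); print(state()[2:])
place("C",(.495,.024),2.164,.2,1)
place("C",(.495,.024),2.164,.0665,1)
E
```

```text
t: 15.98
ee_pos: [0.5915, -0.1202, 0.0509]
tool_rot: [0.001, 0.896, 0.444, 0.001]
wrist_force: [-0.2, 0.7, 0.5]
opening: 0.399
gripper_force: 0.0
t: 16.6
ee_pos: [0.5912, -0.1201, 0.05]
tool_rot: [0.0, 0.896, 0.444, 0.0]
wrist_force: [-0.4, -0.1, 7.1]
opening: 0.127
gripper_force: 60.0
t: 17.23
ee_pos: [0.5899, -0.1198, 0.1886]
tool_rot: [-0.0, 0.896, 0.444, -0.0]
wrist_force: [0.7, -0.2, -1.3]
opening: 0.124
gripper_force: 60.0
(array([ 0.58952934, -0.11965999,  0.18771531]), np.float64(0.9197904083272858))
row [0.0746, -0.2144, -0.0118, -0.0023, 0.0015, 0.3266] q6 then ~ 1.09
row [0.0748, -0.214, 0.1217, -0.0023, 0.0015, 0.3266] q6 then ~ 1.09
```

```bash
python3 -m pendant '[[[0.02,-0.055,-0.012,0,0,0.09],[0.04,-0.11,-0.012,0,0,0.18],[0.06,-0.165,-0.012,0,0,0.26],[0.075,-0.214,-0.012,0,0,0.327],[0.075,-0.214,-0.012,0,0,0.327],[0.075,-0.214,-0.012,0,0,0.327],[0.075,-0.214,-0.012,0,0,0.327]]]' && python3 - <<'E'
from h import *
c=cams("wrist","scene",save="8"); print(state()[2:])
place("C",(.4955,.0235),2.164,.067,1)
E
```

```text
t: 18.2
ee_pos: [0.4662, 0.0688, 0.201]
tool_rot: [-0.0, 0.956, 0.292, -0.0]
wrist_force: [-1.0, 0.6, -1.7]
opening: 0.127
gripper_force: 60.0
(array([0.46611596, 0.06875682, 0.2011478 ]), np.float64(0.591839065500221))
row [-0.0009, -0.001, 0.1341, -0.0002, 0.0005, -0.0014] q6 then ~ 1.09
```

```bash
python3 -m pendant '[[[-0.001,-0.001,0.05,0,0,0],[-0.001,-0.001,0.09,0,0,0],[-0.001,-0.001,0.115,0,0,0],[-0.001,-0.001,0.128,0,0,0],[-0.001,-0.001,0.1335,0,0,0],[-0.001,-0.001,0.1335,0,0,0],[-0.001,-0.001,0.1335,0,0,0]]]' && python3 -m pendant '[[[0,0,0,0,0,0],[0,0,0,0,0,0],[0,0,0,0,0,0]]]' 0.4 && python3 -m pendant '[[[0,0,-0.03,0,0,0],[0,0,-0.09,0,0,0],[0,0,-0.14,0,0,0],[0,0,-0.14,0,0,0]]]' && python3 - <<'E'
from h import *
c=cams("wrist","scene",save="9"); print(state()[2:])
p,_=fit2(c[1:],"D",(.4613,-.181),2.85); print(p,_)
go([.43,-.17,.2],2.9-np.pi/2)
E
```

```text
t: 19.18
ee_pos: [0.465, 0.0697, 0.0687]
tool_rot: [0.0, 0.956, 0.292, 0.001]
wrist_force: [-0.1, 0.2, -1.4]
opening: 0.126
gripper_force: 60.0
t: 19.55
ee_pos: [0.4645, 0.0697, 0.0681]
tool_rot: [0.0, 0.956, 0.292, 0.0]
wrist_force: [-0.1, -0.9, 0.1]
opening: 0.393
gripper_force: 0.0
t: 20.05
ee_pos: [0.4665, 0.0699, 0.2117]
tool_rot: [0.001, 0.956, 0.292, 0.003]
wrist_force: [0.0, -0.4, -0.3]
opening: 0.402
gripper_force: 0.0
(array([0.46424262, 0.069675  , 0.20791275]), np.float64(0.5927765427092966))
[ 0.46030305 -0.18437715  3.22385829] 0.15304798962386512
row [-0.1623, 0.1797, 0.0079, 0.0004, -0.0004, -0.7364] q6 then ~ -0.17
```

```bash
python3 -m pendant '[[[-0.04,0.045,0.008,0,0,-0.18],[-0.08,0.09,0.008,0,0,-0.36],[-0.12,0.135,0.008,0,0,-0.54],[-0.162,0.18,0.008,0,0,-0.736],[-0.162,0.18,0.008,0,0,-0.736],[-0.162,0.18,0.008,0,0,-0.736],[-0.162,0.18,0.008,0,0,-0.736],[-0.162,0.18,0.008,0,0,-0.736]]]' && python3 - <<'E'
from h import *
c=cams("wrist","scene",save="10"); p=wfit("D",(.4613,-.183),2.9,c=c[0]); print(state()[2:])
grasp("D",p,.049,1)
import cv2
a=cv2.imread("pics/scene_10.png")[120:330,160:440]; b=cv2.imread("pics/wrist_10.png")
cv2.imwrite("pics/m10.png",np.hstack([cv2.resize(a,(400,300)),cv2.resize(b,(400,300))]))
E
```

```text
t: 21.15
ee_pos: [0.4305, -0.1692, 0.1994]
tool_rot: [-0.0, 0.787, 0.617, -0.0]
wrist_force: [0.3, 0.4, 0.2]
opening: 0.4
gripper_force: 0.0
D wrist fit [ 0.4616 -0.1809  3.2336] iou loss 0.025 lug [ 0.4173 -0.185 ]
(array([ 0.43064946, -0.16935327,  0.19972211]), np.float64(1.3295004453903403))
row [-0.0184, -0.0091, 0.1507, -0.0004, -0.0002, -0.3333] q6 then ~ -0.54
```

View pics/m10.png

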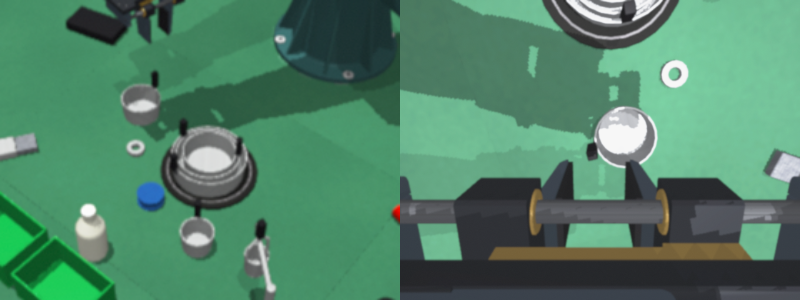

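C is nested in B. D's rim is at full-size (317,192) and its lug at (269,211). I'll check the lug by ray.

```bash
python3 - <<'E'
from h import *
c=cams("wrist")[0]; p=wfit("D",(.4613,-.183),3.2,c=c,rows=235); 
l=lugfit((.417,-.183),p[2],c=c); print(ray(c,269,206,.085),ray(c,269,211,.085))
E
```

```text
D wrist fit [ 0.4617 -0.1808  3.1306] iou loss 0.033 lug [ 0.4172 -0.1803]
wrist lug [ 0.4184 -0.1801] loss 0.31 px 296
[ 0.4207915  -0.17213935  0.085     ] [ 0.41973899 -0.17628666  0.085     ]
```

```bash
python3 - <<'E'
from h import *
go([.4178,-.1795,.0495],1.56)
E
```

```text
row [-0.0128, -0.0101, 0.1504, -0.0001, -0.0, -0.2305] q6 then ~ -0.43
```

```bash
python3 -m pendant '[[[-0.013,-0.01,0.03,0,0,-0.18],[-0.013,-0.01,0.06,0,0,-0.23],[-0.013,-0.01,0.11,0,0,-0.23],[-0.013,-0.01,0.14,0,0,-0.23],[-0.013,-0.01,0.1505,0,0,-0.23],[-0.013,-0.01,0.1505,0,0,-0.23],[-0.013,-0.01,0.1505,0,0,-0.23]]]' && python3 -m pendant '[[[0,0,0,0,0,0],[0,0,0,0,0,0],[0,0,0,0,0,0],[0,0,0,0,0,0],[0,0,0,0,0,0]]]' 0 60 && python3 -m pendant '[[[0,0,-0.03,0,0,0],[0,0,-0.09,0,0,0],[0,0,-0.14,0,0,0],[0,0,-0.14,0,0,0],[0,0,-0.14,0,0,0]]]' && python3 - <<'E'
from h import *
c=cams("scene","side"); print(state()[2:])
place("D",(.4955,.0235),.908,.2,1)
E
```

```text
t: 22.18
ee_pos: [0.4186, -0.1806, 0.0506]
tool_rot: [0.001, 0.711, 0.703, 0.0]
wrist_force: [0.2, -0.4, 0.3]
opening: 0.403
gripper_force: 0.0
t: 22.8
ee_pos: [0.4181, -0.1804, 0.0498]
tool_rot: [0.0, 0.711, 0.703, 0.0]
wrist_force: [-0.3, 1.4, 8.0]
opening: 0.127
gripper_force: 60.0
t: 23.42
ee_pos: [0.4173, -0.1801, 0.1888]
tool_rot: [-0.0, 0.711, 0.703, -0.0]
wrist_force: [-0.7, -0.1, -1.2]
opening: 0.125
gripper_force: 60.0
(array([ 0.41691621, -0.17991381,  0.1880307 ]), np.float64(1.5588065318610866))
row [0.2398, 0.1031, -0.0119, -0.0024, 0.0019, 2.2216] q6 then ~ 2.31
```

```bash
python3 -m pendant '[[[0.02,0.008,-0.012,0,0,0.18],[0.05,0.02,-0.012,0,0,0.36],[0.08,0.034,-0.012,0,0,0.54],[0.12,0.05,-0.012,0,0,0.72],[0.15,0.065,-0.012,0,0,0.9],[0.18,0.077,-0.012,0,0,1.08],[0.2,0.086,-0.012,0,0,1.26],[0.22,0.095,-0.012,0,0,1.44],[0.24,0.103,-0.012,0,0,1.62],[0.24,0.103,-0.012,0,0,1.8],[0.24,0.103,-0.012,0,0,1.98],[0.24,0.103,-0.012,0,0,2.16],[0.24,0.103,-0.012,0,0,2.222],[0.24,0.103,-0.012,0,0,2.222],[0.24,0.103,-0.012,0,0,2.222],[0.24,0.103,-0.012,0,0,2.222]]]' && python3 - <<'E'
from h import *
c=cams("wrist","scene",save="11"); print(state()[2:],state()[0]["qpos"])
place("D",(.4954,.0239),.908,.071,1)
E
```

```text
t: 25.52
ee_pos: [0.5235, 0.0584, 0.2011]
tool_rot: [0.0, 0.946, -0.325, -0.0]
wrist_force: [0.5, 0.8, -1.1]
opening: 0.126
gripper_force: 60.0
(array([0.52360163, 0.05841144, 0.2013249 ]), np.float64(-0.6627449827859822)) [6.68471089e-02 1.22700603e-01 2.08987872e+00 2.68874906e-05
 9.29157990e-01 2.30037232e+00]
row [-0.001, 0.0, 0.1303, 0.0001, 0.0001, 0.0001] q6 then ~ 2.31
```

```bash
python3 -m pendant '[[[-0.001,0,0.05,0,0,0],[-0.001,0,0.09,0,0,0],[-0.001,0,0.112,0,0,0],[-0.001,0,0.124,0,0,0],[-0.001,0,0.1295,0,0,0],[-0.001,0,0.1295,0,0,0],[-0.001,0,0.1295,0,0,0]]]' && python3 -m pendant '[[[0,0,0,0,0,0],[0,0,0,0,0,0],[0,0,0,0,0,0]]]' 0.4 && python3 -m pendant '[[[0,0,-0.03,0,0,0],[0,0,-0.09,0,0,0],[0,0,-0.14,0,0,0],[0,0,-0.14,0,0,0]]]' && python3 - <<'E'
from h import *
c=cams("wrist","scene","side",save="12"); print(state()[2:])
for i in(1,2): print(fit2(c[i:i+1],"E",(.642,.117),-2.5))
go([.605,.085,.2],-2.5+np.pi/2)
E
```

```text
t: 26.5
ee_pos: [0.5234, 0.0591, 0.0727]
tool_rot: [-0.0, 0.946, -0.326, 0.001]
wrist_force: [0.8, -0.4, -1.0]
opening: 0.129
gripper_force: 60.0
t: 26.88
ee_pos: [0.5229, 0.059, 0.0721]
tool_rot: [-0.0, 0.946, -0.326, 0.0]
wrist_force: [0.2, -0.2, 0.6]
opening: 0.393
gripper_force: 0.0
t: 27.38
ee_pos: [0.5249, 0.0592, 0.2158]
tool_rot: [-0.001, 0.946, -0.326, 0.003]
wrist_force: [0.3, 1.6, -1.2]
opening: 0.401
gripper_force: 0.0
(array([0.52220356, 0.05899453, 0.21094758]), np.float64(-0.6632214126918188))
(array([ 0.63882635,  0.11296005, -2.46720811]), np.float64(0.2808716707021792))
(array([ 0.64061546,  0.12077165, -3.02047515]), np.float64(0.1917808219178082))
row [0.0492, -0.0715, 0.0108, 0.0009, 0.0008, 0.266] q6 then ~ 2.61
```

```bash
python3 -m pendant '[[[0.02,-0.03,0.01,0,0,0.13],[0.049,-0.071,0.01,0,0,0.266],[0.049,-0.071,0.01,0,0,0.266],[0.049,-0.071,0.01,0,0,0.266],[0.049,-0.071,0.01,0,0,0.266],[0.049,-0.071,0.01,0,0,0.266]]]' && python3 - <<'E'
from h import *
c=cams("wrist","scene",save="13"); print(state()[2:]); p=wfit("E",(.641,.117),-2.5,c=c[0])
lugfit(p[:2]+.034*np.array([np.cos(p[2]),np.sin(p[2])]),p[2],c=c[0],rad=.02)
import cv2
a=cv2.imread("pics/scene_13.png")[120:330,160:440]; b=cv2.imread("pics/wrist_13.png")
cv2.imwrite("pics/m13.png",np.hstack([cv2.resize(a,(400,300)),cv2.resize(b,(400,300))]))
grasp("E",p,.0495)
E
```

```text
t: 28.28
ee_pos: [0.6046, 0.0846, 0.2019]
tool_rot: [0.0, 0.894, -0.448, -0.0]
wrist_force: [0.0, -0.3, 0.2]
opening: 0.396
gripper_force: 0.0
(array([0.60488727, 0.08470897, 0.2021154 ]), np.float64(-0.929110302564695))
E wrist fit [ 0.641   0.1179 -2.3844] iou loss 0.044 lug [0.6163 0.0946]
wrist lug [0.6142 0.0944] loss 0.207 px 327
row [-0.0011, -0.015, 0.1526, -0.0002, -0.0002, -0.1155] q6 then ~ 2.5
```

View pics/m13.png

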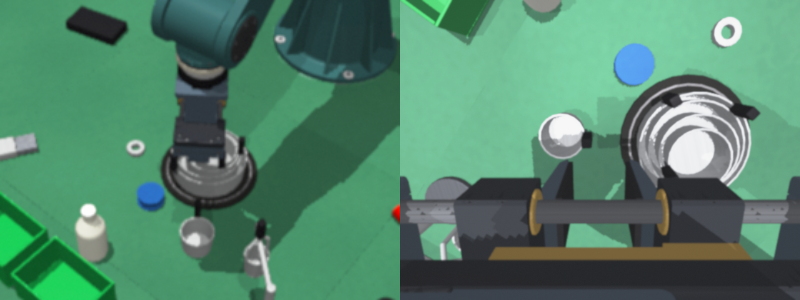

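The four cups sit nested on the pad. E's lug is at full-size wrist (261,195), and the hook is clear of the gripper body by about 65 mm. I'll grasp E.

```bash
python3 -m pendant '[[[-0.001,-0.015,0.03,0,0,-0.1],[-0.001,-0.015,0.08,0,0,-0.1],[-0.001,-0.015,0.12,0,0,-0.1],[-0.001,-0.015,0.145,0,0,-0.1],[-0.001,-0.015,0.1525,0,0,-0.1],[-0.001,-0.015,0.1525,0,0,-0.1],[-0.001,-0.015,0.1525,0,0,-0.1]]]' && python3 -m pendant '[[[0,0,0,0,0,0],[0,0,0,0,0,0],[0,0,0,0,0,0],[0,0,0,0,0,0],[0,0,0,0,0,0]]]' 0 60 && python3 -m pendant '[[[0,0,-0.03,0,0,0],[0,0,-0.09,0,0,0],[0,0,-0.14,0,0,0],[0,0,-0.14,0,0,0],[0,0,-0.14,0,0,0]]]' && python3 - <<'E'
from h import *
print(state()[2:])
place("E",(.4955,.0239),-2.6,.2)
E
```

```text
t: 29.25
ee_pos: [0.6174, 0.0947, 0.0507]
tool_rot: [-0.0, 0.915, -0.403, 0.001]
wrist_force: [0.4, 0.1, 0.1]
opening: 0.402
gripper_force: 0.0
t: 29.88
ee_pos: [0.6167, 0.0946, 0.0497]
tool_rot: [-0.0, 0.915, -0.403, 0.0]
wrist_force: [-2.8, -1.3, 5.8]
opening: 0.128
gripper_force: 60.0
t: 30.5
ee_pos: [0.616, 0.0945, 0.1886]
tool_rot: [0.0, 0.915, -0.403, -0.0]
wrist_force: [0.2, -0.1, -0.8]
opening: 0.127
gripper_force: 60.0
(array([0.61601297, 0.09454097, 0.18857953]), np.float64(-0.8292344322950292))
row [-0.0361, 0.1699, -0.0113, 0.0008, 0.0005, 0.2] q6 then ~ 2.58
```

```bash
python3 -m pendant '[[[-0.01,0.045,-0.011,0,0,0.05],[-0.02,0.09,-0.011,0,0,0.1],[-0.03,0.135,-0.011,0,0,0.15],[-0.036,0.17,-0.011,0,0,0.2],[-0.036,0.17,-0.011,0,0,0.2],[-0.036,0.17,-0.011,0,0,0.2],[-0.036,0.17,-0.011,0,0,0.2]]]' && python3 - <<'E'
from h import *
c=cams("wrist","scene",save="14"); print(state()[2:])
place("E",(.4955,.0239),-2.6,.075)
E
```

```text
t: 31.38
ee_pos: [0.4674, 0.0067, 0.2]
tool_rot: [0.0, 0.871, -0.492, -0.0]
wrist_force: [-0.2, -0.1, -1.0]
opening: 0.127
gripper_force: 60.0
(array([0.46731131, 0.00663842, 0.20014876]), np.float64(-1.0285024688067752))
row [-0.0002, 0.0009, 0.1251, 0.0004, 0.0003, 0.0007] q6 then ~ 2.58
```

```bash
python3 -m pendant '[[[0,0.001,0.05,0,0,0],[0,0.001,0.085,0,0,0],[0,0.001,0.108,0,0,0],[0,0.001,0.12,0,0,0],[0,0.001,0.1245,0,0,0],[0,0.001,0.1245,0,0,0],[0,0.001,0.1245,0,0,0]]]' && python3 -m pendant '[[[0,0,0,0,0,0],[0,0,0,0,0,0],[0,0,0,0,0,0]]]' 0.4 && python3 -m pendant '[[[0,0,-0.03,0,0,0],[0,0,-0.09,0,0,0],[0,0,-0.15,0,0,0],[0,0,-0.18,0,0,0],[0,0,-0.18,0,0,0]]]' && python3 - <<'E'
from h import *
c=cams("wrist","scene","side",save="15"); print(state()[2:])
import cv2
def cr(n,x,y,w,h): return cv2.resize(cv2.imread(f"pics/{n}_15.png")[y:y+h,x:x+w],(400,300),interpolation=cv2.INTER_CUBIC)
cv2.imwrite("pics/m15.png",np.vstack([np.hstack([cr("scene",240,180,160,120),cr("wrist",100,0,400,300)]),np.hstack([cr("scene",300,260,100,75),cr("side",140,190,100,75)])]))
E
```

```text
t: 32.35
ee_pos: [0.4665, 0.0058, 0.0763]
tool_rot: [-0.0, 0.871, -0.492, 0.0]
wrist_force: [0.3, 0.1, -0.8]
opening: 0.124
gripper_force: 59.9
t: 32.72
ee_pos: [0.4661, 0.0058, 0.0761]
tool_rot: [-0.0, 0.87, -0.492, 0.0]
wrist_force: [0.1, -0.3, 0.1]
opening: 0.394
gripper_force: 0.0
t: 33.35
ee_pos: [0.4673, 0.0058, 0.2583]
tool_rot: [-0.001, 0.87, -0.492, 0.002]
wrist_force: [0.4, 0.4, -0.4]
opening: 0.401
gripper_force: 0.0
(array([0.46542329, 0.00582429, 0.25487455]), np.float64(-1.0291873703659844))
```

View pics/m15.png

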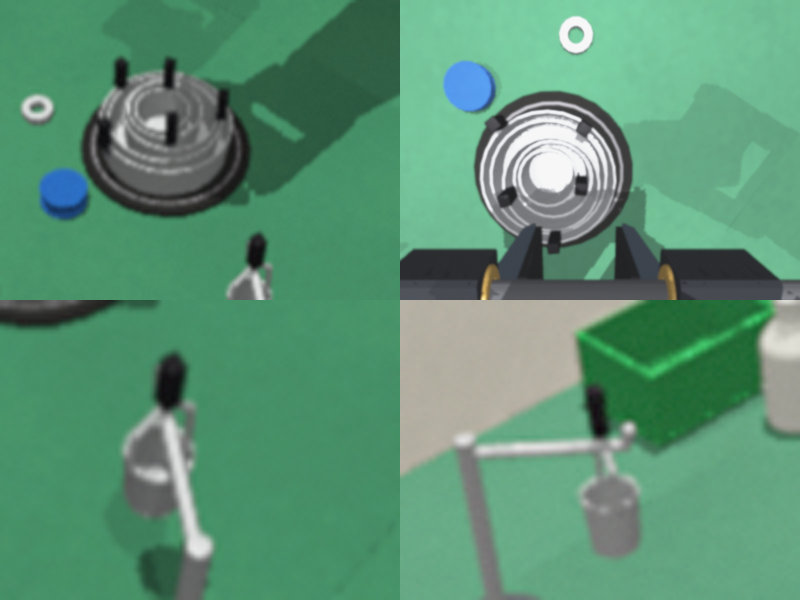

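All five cups are nested, with lugs well spread. In the scene view F's lug is centred at (342.5,280.5), in the side view at (189.2,217.8). I'll fit the lug and the bar direction.

```bash
python3 - <<'E'
from h import *
cs=cams("scene","side")
a=.836
for c,n in zip(cs,("scene","side")): lugfit((.657,.251),a,.1745,.2125,c=c,name=n,thr=70,rad=.03)
u=np.array([-.671,-.742])
for c in cs: print(proj(c,[[.7177,.3161,.177],[*(np.array([.7177,.3161])+.109*u),.177],[*(np.array([.7177,.3161])+.105*u),.165],[.7177,.3161,0]]).round(1).tolist())
go([.638,.228,.30],.836)
E
```

```text
scene lug [0.6609 0.2484] loss 0.35 px 76
side lug [0.6522 0.2572] loss 0.489 px 46
[[350.9, 320.8], [340.3, 277.6], [340.2, 282.2], [343.0, 360.5]]
[[157.0, 224.1], [198.3, 221.5], [197.3, 225.2], [166.9, 274.5]]
row [-0.1014, -0.2624, -0.0457, 0.0001, 0.0025, -1.8652] q6 then ~ 1.05
```

```bash
python3 -m pendant '[[[0,0,-0.045,0,0,-0.18],[-0.01,-0.03,-0.045,0,0,-0.36],[-0.02,-0.06,-0.045,0,0,-0.54],[-0.03,-0.09,-0.045,0,0,-0.72],[-0.05,-0.13,-0.045,0,0,-0.9],[-0.07,-0.17,-0.045,0,0,-1.08],[-0.09,-0.22,-0.045,0,0,-1.26],[-0.101,-0.262,-0.045,0,0,-1.44],[-0.101,-0.262,-0.045,0,0,-1.62],[-0.101,-0.262,-0.045,0,0,-1.8],[-0.101,-0.262,-0.045,0,0,-1.865],[-0.101,-0.262,-0.045,0,0,-1.865],[-0.101,-0.262,-0.045,0,0,-1.865],[-0.101,-0.262,-0.045,0,0,-1.865]]]' && python3 - <<'E'
from h import *
c=cams("wrist",save="16")[0]; print(state()[2:])
l=lugfit((.657,.251),.836,.1745,.2125,c=c,rad=.025)
u=np.array([-.671,-.742]); 
print(proj(c,[[*l,.2125],[.7177,.3161,.177],[*(np.array([.7177,.3161])+.109*u),.177]]).round(1).tolist())
E
```

```text
t: 35.35
ee_pos: [0.6384, 0.2274, 0.3007]
tool_rot: [-0.0, 0.914, 0.405, -0.0]
wrist_force: [0.5, -0.0, -0.6]
opening: 0.398
gripper_force: 0.0
(array([0.63848706, 0.22741229, 0.30081648]), np.float64(0.8351184807571763))
wrist lug [0.6575 0.2497] loss 0.242 px 314
[[278.8, 169.2], [278.8, 43.7], [278.9, 185.1]]
```

View pics/wrist_16.png

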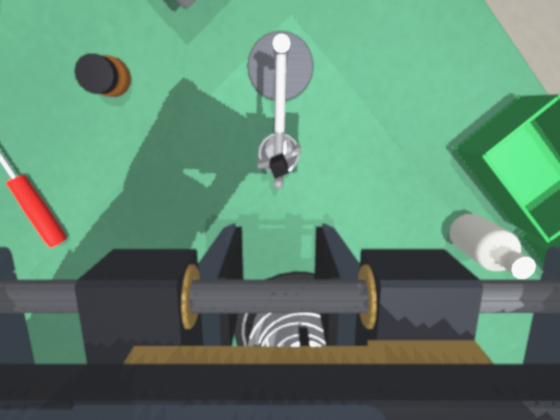

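The wrist view shows the lug top at (279,165), the post top at (281,43) and the tip at (279,185), all as predicted. The lug looks slightly turned, so I'll check its yaw.

```bash
python3 - <<'E'
from h import *
c=cams("wrist")[0]; n=(c["frame"].max(2)<85).astype(np.uint8)
print("\n".join("".join(".#"[int(x)] for x in r) for r in n[150:186,262:298]))
best=[]
for a in np.arange(.836-.75,.836+.8,.15):
    print(round(a-.836,2),end=" "); lugfit((.6575,.2497),a,.1745,.2125,c=c,rad=.02)
print(ray(c,279,165,.2125))
E
```

```text
....................................
....................................
....................................
....................................
..................##................
...............######...............
.............#########..............
...........###########..............
.........##############.............
.........##############.............
........################............
........#################...........
........#################...........
........#################...........
........##################..........
........##################..........
........##################..........
........##################..........
.........#################..........
.........################...........
..........###############...........
..........################..........
...........###############..........
...........#############............
............##########..............
............#########...............
.............#####..................
.............###....................
....................................
....................................
....................................
....................................
....................................
....................................
....................................
....................................
-0.75 wrist lug [0.6577 0.25  ] loss 0.28 px 314
-0.6 wrist lug [0.6573 0.2502] loss 0.289 px 314
-0.45 wrist lug [0.657  0.2504] loss 0.282 px 314
-0.3 wrist lug [0.6573 0.2504] loss 0.276 px 314
-0.15 wrist lug [0.6573 0.2504] loss 0.263 px 314
0.0 wrist lug [0.6578 0.25  ] loss 0.24 px 314
0.15 wrist lug [0.658 0.25 ] loss 0.238 px 314
0.3 wrist lug [0.6584 0.2506] loss 0.256 px 314
0.45 wrist lug [0.6584 0.2501] loss 0.261 px 314
0.6 wrist lug [0.6573 0.2509] loss 0.273 px 314
0.75 wrist lug [0.6573 0.2505] loss 0.269 px 314
[0.65975988 0.2519111  0.2125    ]
```

The lug is turned by roughly +0.4 rad against the hook. I'll align with it and keep the fingertips above the upturned tip (TCP z 0.184).

```bash
python3 - <<'E'
from h import *
go([.659,.251,.184],1.22)
E
```

```text
row [0.0313, -0.0006, 0.1168, -0.0, 0.0001, -0.3848] q6 then ~ 0.68
```

```bash
python3 -m pendant '[[[0.015,0,0,0,0,-0.18],[0.031,0,0,0,0,-0.36],[0.031,0,0.02,0,0,-0.385],[0.031,0,0.05,0,0,-0.385],[0.031,0,0.08,0,0,-0.385],[0.031,0,0.105,0,0,-0.385],[0.031,0,0.117,0,0,-0.385],[0.031,0,0.117,0,0,-0.385],[0.031,0,0.117,0,0,-0.385]]]' && python3 -m pendant '[[[0,0,0,0,0,0],[0,0,0,0,0,0],[0,0,0,0,0,0],[0,0,0,0,0,0],[0,0,0,0,0,0]]]' 0 40 && python3 - <<'E'
from h import *
e=state()[2]; print(e)
u=np.array([-.671,-.742,0])
go(e+[0,0,.022]); go(e+.075*u+[0,0,.022])
E
```

```text
t: 36.58
ee_pos: [0.6597, 0.2505, 0.1848]
tool_rot: [0.0, 0.82, 0.573, 0.001]
wrist_force: [-0.2, 0.8, -0.1]
opening: 0.398
gripper_force: 0.0
t: 37.2
ee_pos: [0.6594, 0.2506, 0.1842]
tool_rot: [-0.0, 0.819, 0.573, 0.0]
wrist_force: [-1.3, 0.9, 2.9]
opening: 0.128
gripper_force: 40.0
[0.65939213 0.25055871 0.18418763]
row [0.0, 0.0, -0.022, 0.0, 0.0, 0.0] q6 then ~ 0.68
row [-0.0695, -0.0282, -0.022, 0.0, 0.0, 0.0] q6 then ~ 0.63
```

```bash
python3 -m pendant '[[[0,0,-0.008,0,0,0],[0,0,-0.016,0,0,0],[0,0,-0.022,0,0,0],[0,0,-0.022,0,0,0],[0,0,-0.022,0,0,0]]]' && python3 -m pendant '[[[-0.012,-0.005,0,0,0,0],[-0.028,-0.011,0,0,0,0],[-0.046,-0.019,0,0,0,0],[-0.064,-0.026,0,0,0,0],[-0.074,-0.03,0,0,0,0],[-0.074,-0.03,0,0,0,0],[-0.074,-0.03,0,0,0,0]]]' && python3 - <<'E'
from h import *
e=state()[2]; print(e)
c=cams("scene","side",save="17")
E
```

```text
t: 37.83
ee_pos: [0.6592, 0.2504, 0.2058]
tool_rot: [-0.0, 0.819, 0.573, -0.0]
wrist_force: [-0.3, -0.8, -1.2]
opening: 0.128
gripper_force: 40.0
t: 38.7
ee_pos: [0.6061, 0.1914, 0.2061]
tool_rot: [0.0, 0.819, 0.573, 0.0]
wrist_force: [-0.4, -0.1, -0.2]
opening: 0.129
gripper_force: 40.0
[0.60608637 0.19139389 0.20611311]
```

```bash
python3 - <<'E'
from h import *
go([.4953,.0235,.256]); go([.4953,.0235,.1305])
E
```

```text
row [-0.1958, -0.0465, -0.0501, 0.0, 0.0, 0.0] q6 then ~ 0.36
row [-0.1958, -0.0465, 0.0754, 0.0, 0.0, 0.0] q6 then ~ 0.36
```

```bash
python3 -m pendant '[[[0,0,-0.025,0,0,0],[-0.01,-0.002,-0.05,0,0,0],[-0.05,-0.012,-0.05,0,0,0],[-0.1,-0.024,-0.05,0,0,0],[-0.15,-0.036,-0.05,0,0,0],[-0.185,-0.044,-0.05,0,0,0],[-0.196,-0.0465,-0.05,0,0,0],[-0.196,-0.0465,-0.05,0,0,0],[-0.196,-0.0465,-0.05,0,0,0]]]' && python3 - <<'E'
from h import *
print(state()[2]); go([.4953,.0235,.1305])
c=cams("scene","side",save="18")
b=np.hstack([cv2.resize(cv2.imread("pics/scene_18.png")[165:285,230:390],(400,300)),cv2.resize(cv2.imread("pics/side_18.png")[170:290,210:370],(400,300))]);cv2.imwrite("pics/m18.png",b)
# held cup F mask check: project expected rim/foot ellipse bounds
e=state()[2]; z0=e[2]-.184+.0825
for k in c:
    q=proj(k,ring(e[0],e[1],z0,.034)); g=proj(k,ring(e[0],e[1],z0+.045,.04)); print(q.min(0).round(1),q.max(0).round(1),g.min(0).round(1),g.max(0).round(1))
E
```

```text
t: 39.92
ee_pos: [0.4956, 0.0237, 0.256]
tool_rot: [0.0, 0.819, 0.573, 0.0]
wrist_force: [0.8, 0.4, -0.8]
opening: 0.128
gripper_force: 40.0
[0.49555151 0.02371827 0.25601321]
row [-0.0003, -0.0002, 0.1255, 0.0, 0.0, 0.0] q6 then ~ 0.36
[301.  197.5] [314.3 207. ] [300.4 184.3] [316.4 195.5]
[286.9 212.4] [299.1 219.4] [285.5 198.3] [300.2 206.4]
```

View pics/m18.png

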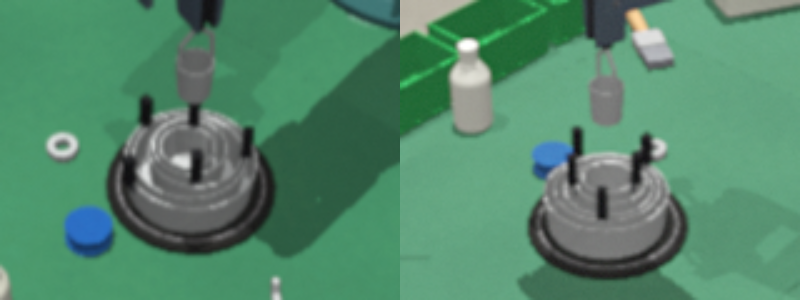

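F hangs upright in the grip over the nest, at scene column 308 and side column 292, both as predicted. I'll lower it.

```bash
python3 -m pendant '[[[0,0,0.04,0,0,0],[0,0,0.08,0,0,0],[0,0,0.105,0,0,0],[0,0,0.118,0,0,0],[0,0,0.125,0,0,0],[0,0,0.125,0,0,0],[0,0,0.125,0,0,0]]]' && python3 -m pendant '[[[0,0,0,0,0,0],[0,0,0,0,0,0],[0,0,0,0,0,0]]]' 0.4 && python3 -m pendant '[[[0,0,-0.02,0,0,0],[0,0,-0.07,0,0,0],[0,0,-0.13,0,0,0],[0,0,-0.17,0,0,0],[0,0,-0.17,0,0,0],[0,0,-0.17,0,0,0],[0,0,-0.17,0,0,0]]]' && python3 - <<'E'
from h import *
c=cams("scene","side",save="19")
# F lug black post: nested -> underside .028, lug .120-.158
for k,n in zip(c,("scene","side")):
    for z in (.0,.015): lugfit((.4955,.0237),1.22,.120+z,.158+z,c=k,name=n,thr=70,rad=.02)
    print("top expected",proj(k,[[.4955,.0237,.158]]).round(1))
    m=(k["frame"].max(2)<60); u,v=proj(k,[[.4955,.0237,.14]])[0].astype(int); r=np.argwhere(m[v-20:v+20,u-6:u+7]); print("dark rows",r[:,0].min()+v-20,r[:,0].max()+v-20,"cols",r[:,1].min()+u-6,r[:,1].max()+u-6)
E
```

```text
t: 40.9
ee_pos: [0.4954, 0.0231, 0.1317]
tool_rot: [0.0, 0.819, 0.573, 0.001]
wrist_force: [-0.5, 0.1, -0.9]
opening: 0.13
gripper_force: 40.0
t: 41.28
ee_pos: [0.4949, 0.023, 0.1311]
tool_rot: [0.0, 0.819, 0.573, 0.0]
wrist_force: [-0.4, -0.2, -0.0]
opening: 0.393
gripper_force: 0.0
t: 42.15
ee_pos: [0.4941, 0.023, 0.2995]
tool_rot: [-0.001, 0.819, 0.573, -0.001]
wrist_force: [-0.2, -0.8, 0.0]
opening: 0.403
gripper_force: 0.0
scene lug [0.498  0.0243] loss 0.281 px 71
scene lug [0.5026 0.024 ] loss 0.379 px 59
top expected [[307.7 201.3]]
dark rows 200 225 cols 305 309
side lug [0.4978 0.0231] loss 0.45 px 44
side lug [0.4935 0.0275] loss 0.622 px 31
top expected [[292.9 214.8]]
dark rows 216 227 cols 291 294
```

F's lug top matches the fully seated pose in both cameras, and the gripper is well clear. I'll hand in.

```bash
python3 -c "
from workcell import ctrl
print(ctrl.finish_job())"
```

```text
the job is handed in; nothing more can be done
None
```

I nested all five bench cups (A to E, all present) in size order on the drain pad, put the little hook cup in the innermost one, and handed the job in at about 42 s. The last camera check showed the little cup seated and the gripper clear, but the hand-in call returned no verdict.

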